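Load the slide dryer and wind its baskets down

TASK

Load the slide dryer: hang every slide basket on the bench by its wire handle on a twin hook of its own, and push the loose T-handle fully home on the dryer's square drive shaft. Only when all the baskets hang and the handle is on, wind the handle clockwise (seen from above) to its stop, so that the baskets sink into the trough; let go and leave the handle on the shaft. Leave the jars, boxes, beaker and bottle where they stand.

Things in the scene. Friction and masses are not known exactly. Their poses are not given: they have to be found in the camera images.
- basket1: Steel slide basket: open tray 70 mm (x) by 84 mm (y), 34 mm high, glass slides up to 40 mm, with a rigid 10 mm wire bail (handle) in the plane x = 0: uprights at y = +-45 mm, a level bar along y at height 125 mm (straight for 74 mm). Origin: centre of the underside; z up. Starts upright, yaw within 0.5 rad. May be absent (None). 140 g.
- bail1 (a point): Middle of the bail's top bar of basket1 (its centre line), 125 mm above the basket's underside. Axes as the basket.
- basket2: Steel slide basket: open tray 70 mm (x) by 84 mm (y), 34 mm high, glass slides up to 40 mm, with a rigid 10 mm wire bail (handle) in the plane x = 0: uprights at y = +-45 mm, a level bar along y at height 125 mm (straight for 74 mm). Origin: centre of the underside; z up. Starts upright, yaw within 0.5 rad. May be absent (None). 140 g.
- bail2 (a point): Middle of the bail's top bar of basket2 (its centre line), 125 mm above the basket's underside. Axes as the basket.
- basket3: Steel slide basket: open tray 70 mm (x) by 84 mm (y), 34 mm high, glass slides up to 40 mm, with a rigid 10 mm wire bail (handle) in the plane x = 0: uprights at y = +-45 mm, a level bar along y at height 125 mm (straight for 74 mm). Origin: centre of the underside; z up. Starts upright, yaw within 0.5 rad. May be absent (None). 140 g.
- bail3 (a point): Middle of the bail's top bar of basket3 (its centre line), 125 mm above the basket's underside. Axes as the basket.
- handle: Black T-handle, upright: 52 mm square hub with a square bore 22 mm wide, 34 mm deep, open below (sides along the handle's x and y; fits at any quarter turn), a stem, and a level crossbar along x, 110 mm long, 16 mm wide (y), 18 mm high, its centre 82 mm above the underside. Origin: centre of the underside. Any yaw. 220 g.
- handle_grip (a point): Centre of the T-handle's crossbar, 82 mm above the handle's origin. Axes as the handle.
- dryer: Fixed slide dryer. Origin: on the bench under the middle of its steel trough (150 mm in x, 345 mm in y, walls 44 mm high). Above it three twin hooks reach to -x from a grey crossbar along y (at x = 61 to 77 mm, top 18 mm over the hook points), between two masts 205 mm high (x = 92, y = +-150 mm). White gearbox 100 x 95 x 90 mm high at y = -222 mm. Yaw within 0.12 rad.
- hook1 (a point): Where the middle of a bail's bar rests on twin hook 1 (dryer y = -110 mm, 185 mm high, sinks 20 mm per rad of the winder): two 8 mm prongs at y = +-28 mm from here, their front tips 16 mm above and 30 mm in front (-x) of this point. The bar comes from the front over the tips, gripper between the prongs, uprights outside. Axes as the dryer.
- hook2 (a point): Where the middle of a bail's bar rests on twin hook 2 (dryer y = 0 mm, 185 mm high, sinks 20 mm per rad of the winder): two 8 mm prongs at y = +-28 mm from here, their front tips 16 mm above and 30 mm in front (-x) of this point. The bar comes from the front over the tips, gripper between the prongs, uprights outside. Axes as the dryer.
- hook3 (a point): Where the middle of a bail's bar rests on twin hook 3 (dryer y = 110 mm, 185 mm high, sinks 20 mm per rad of the winder): two 8 mm prongs at y = +-28 mm from here, their front tips 16 mm above and 30 mm in front (-x) of this point. The bar comes from the front over the tips, gripper between the prongs, uprights outside. Axes as the dryer.
- shaft_foot (a point): Fixed point on the gearbox's top, on the drive shaft's axis (90 mm above the bench): a fully home handle has its origin here. Axes as the dryer (does not turn).
- shaft_top (a point): Top of the upright square steel drive shaft: 20 mm square, 30 mm tall above the gearbox, its top 6 mm tapered. Turns with the shaft: its x and y axes lie along the sides of the square.
- winder (a joint): Turn of the drive shaft in rad: 0 carriage fully up, grows clockwise seen from above, stop at 1.5 (carriage 30 mm down). Stiff: it stays where it is left. At the start 0 to 0.3.
- jar1: Small specimen jar, 42 mm wide, 55 mm high; loose bystander, to be left alone. Origin: centre of the underside.
- jar2: Small specimen jar, 42 mm wide, 55 mm high; loose bystander, to be left alone. Origin: centre of the underside.
- slidebox: Grey closed slide box 80 by 100 by 35 mm; loose bystander, to be left alone. Origin: centre of the underside.
- beaker: Clear beaker 64 mm wide, 80 mm high; loose bystander, to be left alone. Origin: centre of the underside.
- reagent: Amber bottle 56 mm wide, 140 mm high; loose bystander, to be left alone. Origin: centre of the underside.
- labelbox: Carton 60 by 90 by 50 mm; loose bystander, to be left alone. Origin: centre of the underside.
Things that resemble listed ones, but are neither listed nor needed, are in the scene too. Leave any blue or yellow look-alike of the basket2 alone. What is shaped like the basket1 but blue is not meant.

How it is judged:
By the outcome, as a careful person would: the job done as asked, in the order asked, and still so for the second after the job is handed in, with the robot touching nothing.
Of basket1, basket2, basket3 only 2 to 3 are there at a start; the rules pass over those that are not, and their reading is None.
At some moment in a run one of basket1, basket2, basket3, handle may be knocked a few centimetres aside while the robot is not near it.
It also fails if it takes over 208 s, if anything falls off the work surface, if the arm or the gripper's body presses on something with over 40 N, if the wrist force passes 120 N, or if a joint passes its speed limit or range.

ROBOT

A 6-joint arm with a two-finger parallel gripper is mounted at the origin on the work surface. World frame = base frame: x ahead of the robot, y to its left, z up, the work surface at z = 0. Lengths are in m, angles in rad, forces in N, time in s.
With the tool pointing down it reaches from about 0.4 to 0.825 m from the base axis. Payload 7 kg.
Tool frame: the origin (TCP) lies on the centre line of the jaws, within the pads' length; the fingertips stand 25 mm ahead of it and the grasp point (between the pads) lies 6 mm ahead of it; z points along the fingers, y is the line along which they close (so a half turn about z gives the same grasp; the last joint's range is limited). The gripper opens to 88 mm and grips with 3 to 60 N. Pads are 19 mm wide; open, the fingers measure 130 mm over their backs; the gripper's body (78 mm by 193 mm) begins 47 mm behind the grasp point.
Start: joints at [-0.827, 0.359, 0.012, 0, -1.224, -0.288], TCP at [0.297, -0.606, 0.252] pointing down, gripper open.
Joint ranges: [-3.07, 3.07], [-1.43, 2.12], [-1.02, 1.25], [-3.03, 1.67], [-3.05, -0], [-3.03, 3.03]. Speed limits (rad/s): [2.39, 2.39, 3.01, 3.14, 3.14, 3.14].

INTERFACE

Orientations are given as a 3x3 rotation matrix whose columns are the frame's x, y, z axes.
In Python, from cell import observe, grab_frame, sign_off gives the robot as it stands. The module is installed in compiled form; this text tells all that it offers.
- The arm moves only by the tool arm_command, never from a script. Its argument "series" is a list that holds one entry, the list of rows, each a list of 6 numbers: the shift along the tool's x, y, z as a fraction of full scale, then the turn, a rotation vector about the tool's x, y, z as a fraction of full scale. A call has 1 to 20 rows; each row is the pose to reach, as a shift and turn from the pose commanded when the call began, along the tool's axes at that moment; what a row does not reach only later rows make up. Full scale, the value 1, is 200 mm for a shift and 0.5 rad for a turn. A row lasts 1/12 s, in which the tool goes at most 41.7 mm and 7.16 degrees, less where a joint would pass 70% of its speed; a pose out of reach is approached as far as the arm can. A call with a number of a shift or a turn outside -1 to 1 is refused whole. A call with a gripper value outside its range is refused whole. "hand" is the closure, from -1 (fully open) to 1 (shut), set as the call begins (left out, the last holds). The fingers move at their own pace and stop on an object; "newtons" is the grip in N (left out, the last holds). Time passes only in rows, so rows that repeat a pose let the fingers close. It gives the time, the measured TCP pose, the force, the opening and the grip force at its end, in the units of the state.
- observe(): the state, without advancing time (a new reading comes with each control period).
- grab_frame(name): name is "side" or "top"; returns a dict with "img" (384x512x3 uint8, red, green, blue), "depth" (384x512 float32, m along the optical axis (not along the pixel's ray), 0 where there is no reading), "fx", "fy", "cx", "cy" (pixels), "origin" and "orientation" of the camera in the world. Camera axes: x right, y up, looking along -z (the intrinsics and any distortion apply to the point x, -y, -z); pixel columns grow to the right and rows downward; lengths in m; the calibration is good to about 2 mm. A picture is of the moment at which its call begins.
- sign_off(): hands the job in; it is judged then, once.
The state is a dict: "clock": time; "q": joint angles; "joint_velocities": joint speeds; "joint_torque": joint torques, N m; "tool_pos": TCP position; "ee_rot": TCP orientation; "contact_force": force on the tool from outside, world axes, zero at the start; "wrist_torque": the same for the moment, N m; "grip_width": finger opening in m; "grasp_force": force on a finger pad.
Only numpy, scipy, OpenCV 4.12 (cv2) and the standard library are available. Lean on these libraries where they do the work, as an engineer would, in place of code of your own. Each camera call takes 0.05 s, during which the arm holds its last target. There are 200 camera calls.

## Working session

There is one attempt and no reset: what is moved stays moved. The work goes in short steps, Python scripts to look and compute and a tool call to move; the robot and the scene stay as the last step left them, time stands still between calls to the robot, and variables do not carry over. Pictures are saved under pics/ and viewed, at most 14 in all, crops included, and the job is handed in when it is done.

Besides the shell and the picture viewer there is one more tool, called after "Call:" as a command line: name --argument value ..., lists and objects as JSON in quotes. arm_command: Moves the arm, as the interface text tells. Shift numbers are shares of 200 mm and turn numbers shares of 0.5 rad, none past 1 either way. Its arguments: {"type":"object","properties":{"series":{"type":"array"},"hand":{"type":"number"},"newtons":{"type":"number"}},"required":["series"]}

```bash
mkdir -p pics; ls; cat > h.py <<'E'
import numpy as np, cv2
from cell import observe, grab_frame, sign_off
def cloud(f):
    d=f['depth']; v,u=np.mgrid[:d.shape[0],:d.shape[1]]
    p=np.stack([(u-f['cx'])/f['fx']*d,-(v-f['cy'])/f['fy']*d,-d],-1)
    w=p@np.array(f['orientation']).T+np.array(f['origin']); w[d==0]=np.nan
    return w
def save(f,n): cv2.imwrite('pics/'+n,f['img'][:,:,::-1])
E
python3 - <<'E'
from h import *
for n in ('top','side'):
    f=grab_frame(n); save(f,n+'0.png'); print(n,f['origin'],f['orientation'],f['fx'],f['cx'],f['cy'],f.keys()); np.savez(n+'0.npz',**f)
s=observe(); print(s)
E
```

```text
pics
top [0.47151499 0.03659959 1.21467749] [[ 0.02354716  0.99796564 -0.05924617]
 [-0.9996733   0.02409393  0.00853134]
 [ 0.00994146  0.05902593  0.99820695]] 363.8195279564441 260.7621772508905 198.1535227771794 dict_keys(['img', 'depth', 'fx', 'fy', 'cx', 'cy', 'origin', 'orientation'])
side [-0.00100096  0.71976536  0.89884565] [[-0.79305012  0.40819282 -0.45216162]
 [-0.60914287 -0.53635316  0.58418341]
 [-0.00405885  0.73871775  0.67400268]] 435.50412115160174 268.1483561200557 187.49676948650946 dict_keys(['img', 'depth', 'fx', 'fy', 'cx', 'cy', 'origin', 'orientation'])
{'clock': 0.1, 'q': array([-8.26869827e-01,  3.59303798e-01,  1.11426068e-02, -2.82611976e-04,
       -1.22409839e+00, -2.88129816e-01]), 'joint_velocities': array([-0.00038727,  0.00057101,  0.00142962,  0.00132853, -0.00021864,
       -0.00033284]), 'joint_torque': array([-1.94712506e-03, -5.84162593e+01,  2.93751472e+01,  7.01549113e+00,
        1.01362600e-02, -6.80524795e-05]), 'tool_pos': array([ 0.2969316 , -0.60573491,  0.25072501]), 'ee_rot': array([[-8.97952918e-01, -4.40090814e-01, -7.95306278e-04],
       [-4.40091503e-01,  8.97952053e-01,  1.25667051e-03],
       [ 1.61097756e-04,  1.47843849e-03, -9.99998894e-01]]), 'contact_force': array([0.17399898, 0.36842038, 0.02744141]), 'wrist_torque': array([0.02158067, 0.03913873, 0.01591454]), 'grasp_force': 0.0, 'grip_width': 0.0873532749977248}
```

View pics/top0.png

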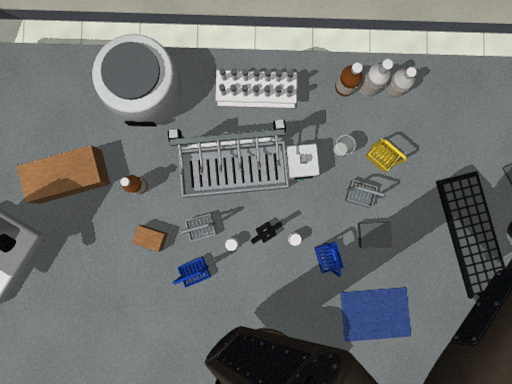

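View pics/side0.png

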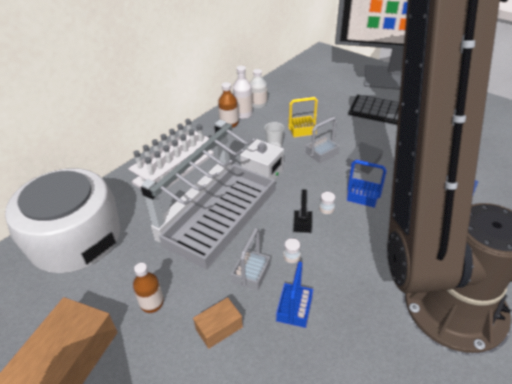

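The top view shows two grey baskets, at (202,226) and (362,192), and the black T-handle at (267,232). The dryer is at (235,165) with its gearbox at (303,160). The blue baskets at (192,272) and (328,258) and the yellow one at (386,153) are look-alikes. The side view agrees, with grey baskets at (252,262) and (322,142) and the handle at (303,215). I'll measure these next.

```bash
cat > m.py <<'E'
from h import *
import sys
T=sys.argv[1] if len(sys.argv)>1 else '0'
C={n:(lambda z:(z,cloud(z)))(np.load(n+T+'.npz')) for n in('top','side')}
def pts(n,cx,cy,r,z0,z1):
    w=C[n][1]; d=np.hypot(w[...,0]-cx,w[...,1]-cy); return w[(d<r)&(w[...,2]>z0)&(w[...,2]<z1)]
def desc(p):
    p=p[:,:3]; m=np.median(p,0); 
    if len(p)<3: return len(p)
    r=cv2.minAreaRect(p[:,:2].astype(np.float32)); u,s,vt=np.linalg.svd(p[:,:2]-p[:,:2].mean(0),full_matrices=False)
    return len(p),p.mean(0).round(4),'rect',np.round(r[0],4),np.round(r[1],4),round(r[2],1),'dir',np.degrees(np.arctan2(vt[0,1],vt[0,0])).round(1)
E
cat > a.py <<'E'
from m import *
W=C['top'][1]
for nm,(u,v) in dict(bA=(202,226),bB=(362,192),h=(267,232)).items():
    c=W[v,u]; print(nm,c.round(3))
    for n in C:
        for z in((.004,.03),(.03,.06),(.06,.1),(.1,.118),(.118,.14)): print(' ',n,z,desc(pts(n,c[0],c[1],.09,*z)))
for n in C:
    w=C[n][1]
    for nm,(z0,z1) in dict(trough=(.036,.05),gear=(.082,.096),shaft=(.105,.135),bar=(.19,.225)).items():
        m=(w[...,2]>z0)&(w[...,2]<z1)&(w[...,0]>.45)&(w[...,0]<.78)&(w[...,1]>-.2)&(w[...,1]<.33)
        print(n,nm,desc(w[m]))
E
python3 a.py
```

```text
bA [0.449 0.199 0.134]
  top (0.004, 0.03) (412, array([0.4483, 0.2094, 0.0094]), 'rect', array([0.4505, 0.2002]), array([0.1722, 0.1745]), 36.7, 'dir', np.float64(-75.8))
  top (0.03, 0.06) (180, array([0.4365, 0.2086, 0.0389]), 'rect', array([0.4391, 0.1941]), array([0.1538, 0.0939]), 84.3, 'dir', np.float64(69.2))
  top (0.06, 0.1) (6, array([0.4499, 0.1889, 0.0824]), 'rect', array([0.4389, 0.2168]), array([0.006 , 0.0931]), 20.8, 'dir', np.float64(109.0))
  top (0.1, 0.118) (4, array([0.4494, 0.1976, 0.1138]), 'rect', array([0.4425, 0.2199]), array([0.0059, 0.0965]), 15.8, 'dir', np.float64(104.0))
  top (0.118, 0.14) (108, array([0.4424, 0.2193, 0.1288]), 'rect', array([0.4421, 0.2209]), array([0.0099, 0.0964]), 16.8, 'dir', np.float64(-73.1))
  side (0.004, 0.03) (536, array([0.4276, 0.2214, 0.0209]), 'rect', array([0.4359, 0.197 ]), array([0.1536, 0.0937]), 83.9, 'dir', np.float64(74.5))
  side (0.03, 0.06) (512, array([0.4337, 0.2132, 0.0367]), 'rect', array([0.4346, 0.196 ]), array([0.1534, 0.0879]), 84.5, 'dir', np.float64(79.3))
  side (0.06, 0.1) (89, array([0.4377, 0.224
[... 3320 characters left out ...]
63, 0.0953]), array([0.3824, 0.2557]), 82.7, 'dir', np.float64(121.3))
top bar (1206, array([0.6969, 0.1272, 0.2009]), 'rect', array([0.6707, 0.1236]), array([0.134 , 0.3335]), 6.7, 'dir', np.float64(96.8))
side trough (1330, array([0.6372, 0.1253, 0.0423]), 'rect', array([0.5906, 0.07  ]), array([0.2722, 0.4486]), 2.3, 'dir', np.float64(95.1))
side gear (728, array([ 0.6487, -0.0583,  0.0885]), 'rect', array([0.591 , 0.0603]), array([0.3013, 0.4331]), 6.7, 'dir', np.float64(87.8))
side shaft (233, array([0.6874, 0.1144, 0.118 ]), 'rect', array([0.6389, 0.0767]), array([0.2906, 0.3644]), 19.6, 'dir', np.float64(90.4))
side bar (1089, array([0.6929, 0.1471, 0.1978]), 'rect', array([0.6688, 0.1249]), array([0.1346, 0.3297]), 6.8, 'dir', np.float64(95.8))
  return _methods._mean(a, axis=axis, dtype=dtype,
  ret = um.true_divide(
```

```bash
python3 - <<'E'
import cv2
a=cv2.imread('pics/top0.png')[115:260,160:400]
cv2.imwrite('pics/topc.png',cv2.resize(a,None,fx=3.3,fy=3.3,interpolation=cv2.INTER_CUBIC))
E
```

```text
(no output)
```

View pics/topc.png

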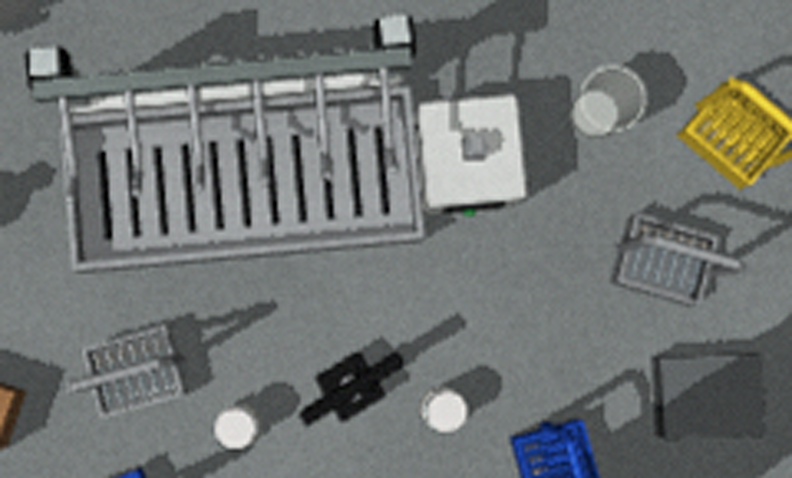

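The crop shows six prongs, the crossbar, the gearbox with its grey shaft near the centre, and both baskets; there is no third basket. Next I'll fit the dryer.

```bash
cat > d.py <<'E'
from m import *
w=C['top'][1]
# gearbox top
for n in C:
    w=C[n][1]
    m=(w[...,2]>.08)&(w[...,2]<.096)&(w[...,0]>.57)&(w[...,0]<.75)&(w[...,1]>-.17)&(w[...,1]<-.045)
    print(n,'gear',desc(w[m]))
    m=(w[...,2]>.1)&(w[...,2]<.14)&(w[...,0]>.6)&(w[...,0]<.7)&(w[...,1]>-.15)&(w[...,1]<-.05)
    print(n,'shaft',desc(w[m])); m&=w[...,2]>.112; print(desc(w[m]), np.percentile(w[m][:,2],[5,50,95]) if m.any() else '')
    # crossbar points: long, z .18-.21 
    m=(w[...,2]>.165)&(w[...,2]<.23)&(w[...,0]>.55)&(w[...,0]<.8)&(w[...,1]>-.1)&(w[...,1]<.35)
    p=w[m]; a=np.radians(6.7); R=np.array([[np.cos(a),-np.sin(a)],[np.sin(a),np.cos(a)]])
    q=p[:,:2]@R  # dryer axes
    o=np.array([.0,.0])
    print('x hist'); h,e=np.histogram(q[:,0],np.arange(.55,.78,.005)); print([(round(b,3),int(c)) for b,c in zip(e,h) if c])
    # front part: prongs
    fr=q[:,0]<.67
    h,e=np.histogram(q[fr,1],np.arange(-.2,.3,.004)); print([(round(b,3),int(c)) for b,c in zip(e,h) if c])
    for b in np.arange(.56,.76,.01):
        s=(q[:,0]>=b)&(q[:,0]<b+.01)
        if s.any(): print(round(b,3),s.sum(),np.percentile(p[s,2],[10,50,90]).round(4), (q[s,1].min()+q[s,1].max())/2)
E
python3 d.py
```

```text
top gear (899, array([ 0.6581, -0.0997,  0.0907]), 'rect', array([ 0.6596, -0.1005]), array([0.1003, 0.0952]), 6.6, 'dir', np.float64(-174.5))
top shaft (52, array([ 0.6583, -0.0989,  0.1156]), 'rect', array([ 0.6592, -0.0999]), array([0.0203, 0.0191]), 1.5, 'dir', np.float64(-167.5))
(40, array([ 0.6589, -0.1002,  0.1184]), 'rect', array([ 0.6597, -0.1002]), array([0.019 , 0.0161]), 2.0, 'dir', np.float64(172.8)) [0.11349672 0.11846736 0.1227319 ]
x hist
[(np.float64(0.61), 7), (np.float64(0.615), 33), (np.float64(0.62), 23), (np.float64(0.625), 27), (np.float64(0.63), 24), (np.float64(0.635), 24), (np.float64(0.64), 28), (np.float64(0.645), 33), (np.float64(0.65), 31), (np.float64(0.655), 30), (np.float64(0.66), 28), (np.float64(0.665), 31), (np.float64(0.67), 34), (np.float64(0.675), 29), (np.float64(0.68), 35), (np.float64(0.685), 33), (np.float64(0.69), 30), (np.float64(0.695), 31), (np.float64(0.7), 182), (np.float64(0.705), 212), (np.float64(0.71), 209), (np.float64(0.715), 193), (np.float64(0.72), 55), (np.float64(0.725), 46), (np.float64(0.73), 50), (np.float64(0.735), 44), 
[... 2911 characters left out ...]
8 0.1982] 0.04497268308532492
0.62 63 [0.179  0.1858 0.191 ] 0.04516889283354974
0.63 59 [0.1739 0.177  0.1818] 0.04564922936374216
0.64 66 [0.1729 0.1761 0.1783] 0.04412886864349608
0.65 74 [0.1759 0.1784 0.1816] 0.04464755131047306
0.66 72 [0.1783 0.1824 0.1853] 0.044597613169660245
0.67 75 [0.1822 0.1855 0.1886] 0.04368110319301091
0.68 72 [0.1855 0.1892 0.1918] 0.046227082595629396
0.69 71 [0.1892 0.1924 0.1951] 0.045099391872218675
0.7 646 [0.1845 0.1954 0.2007] 0.04459551451491113
0.71 291 [0.1901 0.1998 0.2017] 0.047375010915101635
0.72 107 [0.1855 0.1995 0.2041] 0.04637878818810165
0.73 102 [0.18   0.198  0.2043] 0.046554812453785975
0.74 51 [0.1781 0.1982 0.2039] 0.04688929375319024
```

```bash
cat > go.py <<'E'
import sys,numpy as np
from scipy.spatial.transform import Rotation as Ro
from cell import observe
# go.py x y z yawdeg : GRASP point target (tool down, tool y at yaw), prints row fractions
def go(x,y,z,yaw):
    s=observe(); R=np.array(s['ee_rot']); p=np.array(s['tool_pos'])
    a=np.radians(yaw); Y=np.array([np.cos(a),np.sin(a),0]); Z=np.array([0,0,-1.]); X=np.cross(Y,Z)
    Rt=np.stack([X,Y,Z],1); t=np.array([x,y,z])-.006*Z
    d=R.T@(t-p); r=Ro.from_matrix(R.T@Rt).as_rotvec()
    print((d/.2).round(3),(r/.5).round(3),'dist',np.linalg.norm(t-p).round(3),'yaw',np.degrees(np.arctan2(R[1,1],R[0,1])).round(1),'p',p.round(4),'F',s['contact_force'].round(1),'w',round(s['grip_width'],4),'g',s['grasp_force'],'t',s['clock'],'q',s['q'].round(2))
a=list(map(float,sys.argv[1:]))
for i in range(0,len(a),4): go(*a[i:i+4])
E
python3 go.py .43 -.455 .25 140 .5637 -.3025 .25 164; python3 - <<'E'
from m import *
# third basket hidden? list reachable dark/other things: yellow bail
print(desc(pts('top',.68,-.37,.12,.115,.14)))
E
```

```text
[-0.929  0.384 -0.026] [ 0.003  0.    -0.834] dist 0.201 yaw 116.1 p [ 0.2969 -0.6057  0.2507] F [0.2 0.4 0. ] w 0.0874 g 0.0 t 0.1 q [-0.83  0.36  0.01 -0.   -1.22 -0.29]
[-1.865  0.774 -0.026] [ 3.000e-03  1.000e-03 -1.672e+00] dist 0.404 yaw 116.1 p [ 0.2969 -0.6057  0.2507] F [0.2 0.4 0. ] w 0.0874 g 0.0 t 0.1 q [-0.83  0.36  0.01 -0.   -1.22 -0.29]
(115, array([ 0.6945, -0.3723,  0.1278]), 'rect', array([ 0.6945, -0.3738]), array([0.0995, 0.0116]), 51.4, 'dir', np.float64(-129.6))
```

Call:
arm_command --series '[[[-0.23,0.1,-0.006,0,0,-0.2],[-0.46,0.19,-0.012,0,0,-0.42],[-0.7,0.29,-0.02,0,0,-0.63],[-0.93,0.385,-0.026,0,0,-0.834],[-0.93,0.385,-0.026,0,0,-0.834],[-0.93,0.385,-0.026,0,0,-0.834]]]' --hand 0 --newtons 40

```text
clock: 0.6
tool_pos: [0.4337, -0.4511, 0.2568]
ee_rot: [[-0.639, -0.769, 0.001], [-0.769, 0.639, 0.001], [-0.001, -0.0, -1.0]]
contact_force: [-0.9, -0.5, 0.1]
grip_width: 0.053
grasp_force: 0.0
```

```bash
python3 go.py .5637 -.3025 .25 164
```

```text
[-0.987 -0.025  0.005] [-0.001  0.002 -0.828] dist 0.197 yaw 140.3 p [ 0.4337 -0.4511  0.2568] F [-0.9 -0.5  0.1] w 0.053 g 0.0 t 0.6 q [-0.49  0.28 -0.1  -0.   -1.2  -0.2 ]
```

Call:
arm_command --series '[[[-0.2,0,0,0,0,-0.2],[-0.4,-0.01,0,0,0,-0.4],[-0.6,-0.01,0,0,0,-0.6],[-0.8,-0.02,0,0,0,-0.8],[-0.98,-0.025,0.005,0,0,-0.83],[-0.98,-0.025,0.005,0,0,-0.83],[-0.98,-0.025,0.005,0,0,-0.83],[-0.98,-0.025,0.005,0,0,-0.83],[-0.98,-0.025,0.005,0,0,-0.83],[-0.98,-0.025,0.005,0,0,-0.83]]]'

```text
clock: 1.43
tool_pos: [0.5592, -0.3091, 0.2558]
ee_rot: [[-0.281, -0.96, -0.0], [-0.96, 0.281, -0.0], [0.0, 0.0, -1.0]]
contact_force: [0.1, -0.5, -0.0]
grip_width: 0.044
grasp_force: 0.0
```

```bash
python3 go.py .5637 -.3025 .125 164
```

```text
[-0.038 -0.012  0.624] [ 0.    -0.    -0.011] dist 0.125 yaw 163.7 p [ 0.5592 -0.3091  0.2558] F [ 0.1 -0.5 -0. ] w 0.044 g 0.0 t 1.4333 q [-0.2   0.3  -0.07  0.   -1.21 -0.08]
```

Call:
arm_command --series '[[[-0.038,-0.012,0.1,0,0,-0.011],[-0.038,-0.012,0.2,0,0,-0.011],[-0.038,-0.012,0.3,0,0,-0.011],[-0.038,-0.012,0.4,0,0,-0.011],[-0.038,-0.012,0.5,0,0,-0.011],[-0.038,-0.012,0.58,0,0,-0.011],[-0.038,-0.012,0.624,0,0,-0.011],[-0.038,-0.012,0.624,0,0,-0.011],[-0.038,-0.012,0.624,0,0,-0.011],[-0.038,-0.012,0.624,0,0,-0.011]]]'

```text
clock: 2.27
tool_pos: [0.565, -0.3021, 0.1323]
ee_rot: [[-0.274, -0.962, 0.002], [-0.962, 0.274, -0.001], [0.0, -0.002, -1.0]]
contact_force: [0.7, -0.6, 0.0]
grip_width: 0.0439
grasp_force: 0.0
```

```bash
cat > pic.py <<'E'
from h import *
import sys
for a in sys.argv[1:]:
    n,t=a.split(':'); f=grab_frame(n); np.savez(n+t+'.npz',**f); save(f,n+t+'.png')
E
python3 pic.py side:1 top:1; python3 go.py .5637 -.3025 .125 164; python3 - <<'E'
import cv2
a=cv2.imread('pics/side1.png')[80:220,250:400]; cv2.imwrite('pics/c1.png',cv2.resize(a,None,fx=4,fy=4,interpolation=2))
E
```

```text
[0.005 0.006 0.007] [-0.004 -0.     0.003] dist 0.002 yaw 164.1 p [ 0.5651 -0.3018  0.1324] F [ 0.1 -0.4  0.4] w 0.0436 g 0.0 t 2.3667 q [-0.19  0.4  -0.22  0.   -0.95 -0.09]
```

View pics/c1.png

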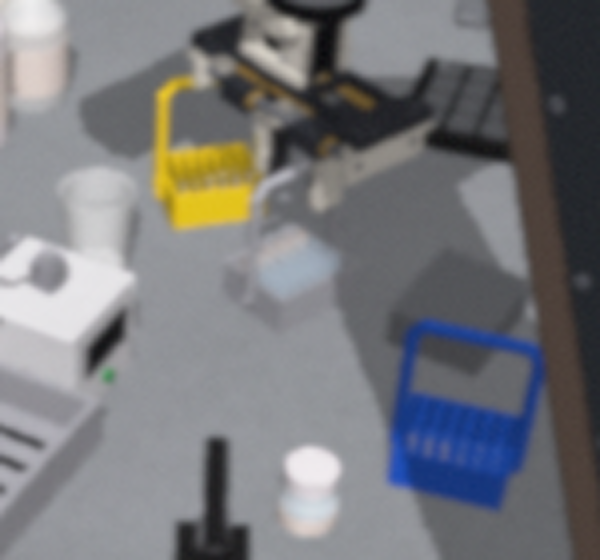

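The bar lies between the fingers, at crop (280,185). I'll close and lift.

Call:
arm_command --series '[[[0,0,0.005,0,0,0],[0,0,0.005,0,0,0],[0,0,0.005,0,0,0],[0,0,0.005,0,0,0],[0,0,0.005,0,0,0],[0,0,0.005,0,0,0],[0,0,-0.1,0,0,0],[0,0,-0.25,0,0,0],[0,0,-0.4,0,0,0],[0,0,-0.55,0,0,0],[0,0,-0.65,0,0,0],[0,0,-0.65,0,0,0],[0,0,-0.65,0,0,0],[0,0,-0.65,0,0,0]]]' --hand 1

```text
clock: 3.53
tool_pos: [0.5639, -0.3011, 0.2599]
ee_rot: [[-0.274, -0.962, -0.001], [-0.962, 0.274, 0.001], [-0.001, 0.001, -1.0]]
contact_force: [-0.0, 0.4, -1.3]
grip_width: 0.0088
grasp_force: 40.0
```

```bash
python3 go.py .57 -.15 .26 180 .565 0 .26 186.65 .565 0 .225 186.65
```

```text
[-0.735  0.178 -0.03 ] [ 0.003  0.002 -0.556] dist 0.151 yaw 164.1 p [ 0.5639 -0.3011  0.2599] F [-0.   0.4 -1.3] w 0.0088 g 39.986937046051025 t 3.5333 q [-0.19  0.3  -0.06 -0.   -1.22 -0.09]
[-1.45   0.407 -0.029] [ 0.003  0.002 -0.788] dist 0.301 yaw 164.1 p [ 0.5639 -0.3011  0.2599] F [-0.   0.4 -1.3] w 0.0088 g 39.986937046051025 t 3.5333 q [-0.19  0.3  -0.06 -0.   -1.22 -0.09]
[-1.449  0.407  0.146] [ 0.003  0.002 -0.788] dist 0.303 yaw 164.1 p [ 0.5639 -0.3011  0.2599] F [-0.   0.4 -1.3] w 0.0088 g 39.986937046051025 t 3.5333 q [-0.19  0.3  -0.06 -0.   -1.22 -0.09]
```

Call:
arm_command --series '[[[-0.08,0.02,-0.03,0,0,-0.06],[-0.2,0.05,-0.03,0,0,-0.16],[-0.33,0.08,-0.03,0,0,-0.26],[-0.46,0.11,-0.03,0,0,-0.36],[-0.58,0.14,-0.03,0,0,-0.46],[-0.68,0.165,-0.03,0,0,-0.53],[-0.735,0.178,-0.03,0,0,-0.556],[-0.735,0.178,-0.03,0,0,-0.556],[-0.735,0.178,-0.03,0,0,-0.556]]]'

```text
clock: 4.28
tool_pos: [0.5702, -0.15, 0.2659]
ee_rot: [[0.001, -1.0, -0.002], [-1.0, -0.001, -0.0], [0.0, 0.002, -1.0]]
contact_force: [0.1, -0.0, -1.0]
grip_width: 0.009
grasp_force: 40.0
```

```bash
python3 go.py .565 0 .24 186.65
```

```text
[-0.75   0.025  0.1  ] [ 0.004  0.    -0.23 ] dist 0.151 yaw -179.9 p [ 0.5702 -0.15    0.2659] F [ 0.1 -0.  -1. ] w 0.009 g 39.98675286769867 t 4.2833 q [ 0.07  0.21 -0.16 -0.   -1.2  -0.07]
```

Call:
arm_command --series '[[[-0.08,0,0.01,0,0,-0.02],[-0.2,0.005,0.02,0,0,-0.05],[-0.33,0.01,0.04,0,0,-0.1],[-0.46,0.015,0.05,0,0,-0.14],[-0.58,0.02,0.07,0,0,-0.18],[-0.68,0.025,0.09,0,0,-0.21],[-0.75,0.025,0.1,0,0,-0.23],[-0.75,0.025,0.1,0,0,-0.23],[-0.75,0.025,0.1,0,0,-0.23],[-0.75,0.025,0.1,0,0,-0.23]]]'

```text
clock: 5.12
tool_pos: [0.5655, -0.0012, 0.2469]
ee_rot: [[0.114, -0.993, -0.0], [-0.993, -0.114, -0.0], [0.0, 0.0, -1.0]]
contact_force: [0.2, -0.4, -0.7]
grip_width: 0.0086
grasp_force: 40.0
```

```bash
python3 pic.py side:2 top:2; cp d.py d2.py; python3 go.py .644 .0086 .225 186.65; python3 - <<'E'
from h import *
import sys; sys.argv=['',  '2']
from m import *
for n in C:
    print(n,desc(pts(n,.565,0,.06,.15,.20)), desc(pts(n,.565,0,.06,.10,.15)))
a=cv2.imread('pics/side2.png')[100:300,130:330]; cv2.imwrite('pics/c2.png',cv2.resize(a,None,fx=3,fy=3,interpolation=2))
E
```

```text
[-0.005 -0.396  0.08 ] [ 0.    -0.    -0.004] dist 0.081 yaw -173.5 p [ 0.5655 -0.0014  0.247 ] F [-1.1 -0.5 -0.9] w 0.0085 g 39.98642563819885 t 5.2167 q [ 0.34  0.18 -0.24  0.   -1.15 -0.23]
top (11, array([ 0.5338, -0.0105,  0.1521]), 'rect', array([ 0.5328, -0.004 ]), array([0.0019, 0.0619]), 6.6, 'dir', np.float64(-83.2)) (10, array([ 0.5333, -0.0119,  0.1362]), 'rect', array([0.5321, 0.0009]), array([0.0023, 0.0635]), 7.7, 'dir', np.float64(-83.1))
side (330, array([ 0.5642, -0.0038,  0.1605]), 'rect', array([5.737e-01, 2.000e-04]), array([0.0883, 0.0992]), 6.3, 'dir', np.float64(98.3)) (569, array([0.5541, 0.0092, 0.1381]), 'rect', array([ 0.5654, -0.0034]), array([0.0728, 0.1008]), 6.2, 'dir', np.float64(74.5))
```

View pics/c2.png

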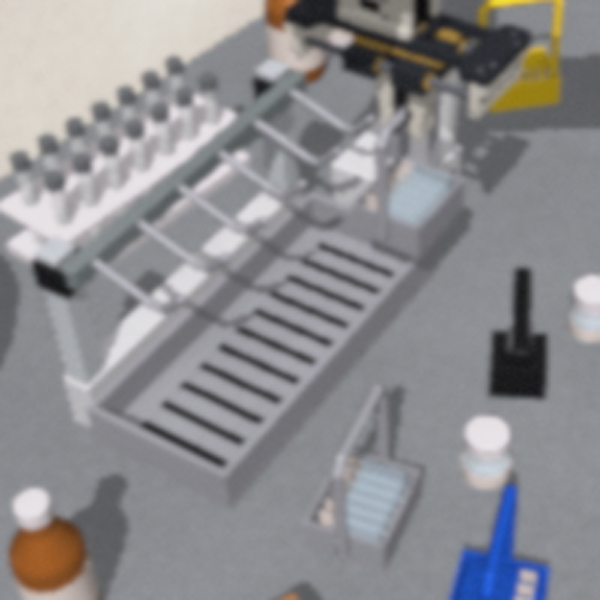

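The basket is held level in front of hook 1, with its tray at crop (420,210), and its yaw matches the hooks. I'll move in over the tips.

Call:
arm_command --series '[[[0,-0.04,0.04,0,0,0],[0,-0.1,0.08,0,0,0],[-0.002,-0.17,0.08,0,0,0],[-0.003,-0.24,0.08,0,0,0],[-0.005,-0.31,0.08,0,0,0],[-0.005,-0.36,0.08,0,0,0],[-0.005,-0.395,0.08,0,0,0],[-0.005,-0.395,0.08,0,0,0],[-0.005,-0.395,0.08,0,0,0],[-0.005,-0.395,0.08,0,0,0]]]'

```text
clock: 6.05
tool_pos: [0.6432, 0.0095, 0.2308]
ee_rot: [[0.115, -0.993, -0.0], [-0.993, -0.115, 0.0], [-0.0, 0.0, -1.0]]
contact_force: [-0.3, -0.7, -1.2]
grip_width: 0.0088
grasp_force: 40.0
```

```bash
python3 go.py .644 .0086 .184 186.65
```

```text
[ 0.005 -0.003  0.204] [ 0.001  0.    -0.002] dist 0.041 yaw -173.4 p [0.6432 0.0095 0.2308] F [-0.3 -0.7 -1.2] w 0.0088 g 39.98634159564972 t 6.05 q [ 0.32  0.32 -0.09 -0.   -1.16 -0.2 ]
```

Call:
arm_command --series '[[[0.005,-0.003,0.03,0,0,0],[0.005,-0.003,0.07,0,0,0],[0.005,-0.003,0.11,0,0,0],[0.005,-0.003,0.14,0,0,0],[0.005,-0.003,0.17,0,0,0],[0.005,-0.003,0.19,0,0,0],[0.005,-0.003,0.2,0,0,0],[0.005,-0.003,0.204,0,0,0],[0.005,-0.003,0.204,0,0,0],[0.005,-0.003,0.204,0,0,0]]]'

```text
clock: 6.88
tool_pos: [0.6447, 0.0088, 0.1905]
ee_rot: [[0.115, -0.993, 0.0], [-0.993, -0.115, 0.0], [0.0, -0.0, -1.0]]
contact_force: [-0.7, -0.6, -0.5]
grip_width: 0.0088
grasp_force: 40.0
```

```bash
python3 go.py .644 .0086 .184 186.65
```

```text
[0.001 0.003 0.002] [-0.001 -0.    -0.001] dist 0.001 yaw -173.4 p [0.6447 0.0088 0.1905] F [-0.7 -0.6 -0.5] w 0.0088 g 39.986443519592285 t 6.8833 q [ 0.32  0.35 -0.14  0.   -1.08 -0.2 ]
```

Now lower 1 mm more, open gently, rise.

Call:
arm_command --series '[[[0,0,0.005,0,0,0],[0,0,0.005,0,0,0],[0,0,0.005,0,0,0],[0,0,0.005,0,0,0],[0,0,0.005,0,0,0],[0,0,0.005,0,0,0],[0,0,-0.05,0,0,0],[0,0,-0.15,0,0,0],[0,0,-0.25,0,0,0],[0,0,-0.35,0,0,0],[0,0,-0.35,0,0,0],[0,0,-0.35,0,0,0]]]' --hand 0.3

```text
clock: 7.88
tool_pos: [0.6452, 0.009, 0.2625]
ee_rot: [[0.115, -0.993, 0.003], [-0.993, -0.115, 0.001], [-0.0, -0.004, -1.0]]
contact_force: [0.2, 0.3, -0.8]
grip_width: 0.0306
grasp_force: 0.0
```

```bash
python3 pic.py side:3 top:3; python3 go.py .54 .1 .27 190; python3 - <<'E'
import sys; sys.argv=['',  '3']
from m import *
for n in C:
    print(n,desc(pts(n,.644,.009,.06,.05,.11)), desc(pts(n,.644,.009,.06,.12,.17)))
    for nm,x,y in(('A',.4408,.2221),('H',.4313,.008)): print(nm,desc(pts(n,x,y,.08,.082,.14) ))
a=cv2.imread('pics/side3.png')[100:300,130:330]; cv2.imwrite('pics/c3.png',cv2.resize(a,None,fx=3,fy=3,interpolation=2))
E
```

```text
[-0.513  0.465 -0.079] [ 0.001  0.001 -0.118] dist 0.139 yaw -173.4 p [0.6441 0.0088 0.2601] F [-0.4  0.2 -0.5] w 0.0306 g 0.0 t 7.9833 q [ 0.32  0.3  -0.05 -0.   -1.22 -0.2 ]
top (119, array([0.6259, 0.0137, 0.0766]), 'rect', array([0.6265, 0.0211]), array([0.0969, 0.0584]), 60.5, 'dir', np.float64(-110.0)) (8, array([0.6356, 0.0528, 0.1435]), 'rect', array([0.6353, 0.053 ]), array([0.0065, 0.0014]), 84.4, 'dir', np.float64(82.5))
A 2
H (186, array([0.4323, 0.0088, 0.0914]), 'rect', array([0.4323, 0.0083]), array([0.016 , 0.1084]), 33.1, 'dir', np.float64(123.0))
side (754, array([0.6349, 0.0139, 0.0842]), 'rect', array([0.6423, 0.0094]), array([0.0723, 0.0971]), 6.5, 'dir', np.float64(87.9)) (94, array([0.6413, 0.0086, 0.1426]), 'rect', array([0.6431, 0.0067]), array([0.0103, 0.1031]), 6.5, 'dir', np.float64(-82.7))
A (215, array([0.4373, 0.227 , 0.1178]), 'rect', array([0.4399, 0.2215]), array([0.0116, 0.0993]), 16.4, 'dir', np.float64(106.2))
H (178, array([0.4285, 0.0109, 0.0891]), 'rect', array([0.4305, 0.0083]), array([0.0158, 0.1101]), 32.0, 'dir', np.float64(122.5))
```

View pics/c3.png

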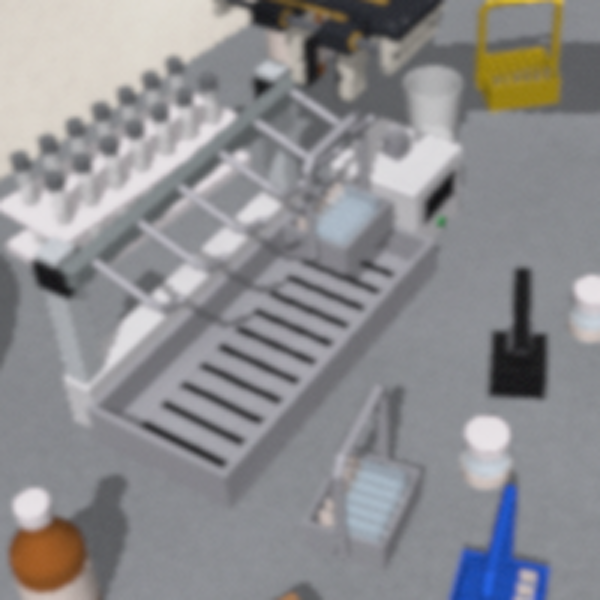

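Basket B hangs on hook 1, at crop (340,220). Next is basket A, which hasn't moved.

```bash
python3 go.py .54 .12 .26 192
```

```text
[-0.612  0.453 -0.029] [ 0.001  0.001 -0.188] dist 0.152 yaw -173.4 p [0.6441 0.0088 0.2601] F [-0.4  0.2 -0.5] w 0.0306 g 0.0 t 7.9833 q [ 0.32  0.3  -0.05 -0.   -1.22 -0.2 ]
```

Call:
arm_command --series '[[[-0.1,0.08,-0.03,0,0,-0.03],[-0.22,0.17,-0.03,0,0,-0.07],[-0.34,0.26,-0.03,0,0,-0.11],[-0.46,0.35,-0.03,0,0,-0.15],[-0.56,0.42,-0.03,0,0,-0.18],[-0.61,0.453,-0.03,0,0,-0.188],[-0.61,0.453,-0.03,0,0,-0.188],[-0.61,0.453,-0.03,0,0,-0.188]]]' --hand 0

```text
clock: 8.65
tool_pos: [0.5402, 0.1199, 0.266]
ee_rot: [[0.209, -0.978, -0.0], [-0.978, -0.209, -0.0], [0.0, 0.0, -1.0]]
contact_force: [0.5, 0.7, 0.1]
grip_width: 0.0437
grasp_force: 0.0
```

```bash
python3 go.py .4406 .222 .21 196.6;python3 go.py .4406 .222 .125 196.6
```

```text
[-0.604  0.38   0.25 ] [ 0.001 -0.001 -0.158] dist 0.151 yaw -167.9 p [0.5402 0.1199 0.266 ] F [0.5 0.7 0.1] w 0.0437 g 0.0 t 8.65 q [ 0.57  0.15 -0.24  0.   -1.18 -0.36]
[-0.604  0.38   0.675] [ 0.001 -0.001 -0.158] dist 0.196 yaw -167.9 p [0.5402 0.1199 0.266 ] F [0.5 0.7 0.1] w 0.0437 g 0.0 t 8.65 q [ 0.57  0.15 -0.24  0.   -1.18 -0.36]
```

Call:
arm_command --series '[[[-0.12,0.08,0.05,0,0,-0.03],[-0.25,0.16,0.1,0,0,-0.07],[-0.38,0.24,0.15,0,0,-0.11],[-0.5,0.32,0.2,0,0,-0.14],[-0.58,0.37,0.24,0,0,-0.158],[-0.604,0.38,0.25,0,0,-0.158],[-0.604,0.38,0.25,0,0,-0.158],[-0.604,0.38,0.32,0,0,-0.158],[-0.604,0.38,0.42,0,0,-0.158],[-0.604,0.38,0.52,0,0,-0.158],[-0.604,0.38,0.62,0,0,-0.158],[-0.604,0.38,0.672,0,0,-0.158],[-0.604,0.38,0.672,0,0,-0.158],[-0.604,0.38,0.672,0,0,-0.158]]]'

```text
clock: 9.82
tool_pos: [0.442, 0.2211, 0.1317]
ee_rot: [[0.283, -0.959, -0.0], [-0.959, -0.283, -0.001], [0.001, 0.001, -1.0]]
contact_force: [-0.2, -0.3, 0.2]
grip_width: 0.044
grasp_force: 0.0
```

```bash
python3 go.py .4406 .222 .125 196.6
```

```text
[-0.006  0.005  0.003] [ 0.002 -0.002 -0.005] dist 0.002 yaw -163.5 p [0.442  0.2211 0.1317] F [-0.2 -0.3  0.2] w 0.044 g 0.0 t 9.8167 q [ 0.86  0.18 -0.54  0.   -0.85 -0.58]
```

Call:
arm_command --series '[[[-0.005,0.005,0.003,0,0,0],[-0.005,0.005,0.003,0,0,0],[-0.005,0.005,0.003,0,0,0],[-0.005,0.005,0.003,0,0,0],[-0.005,0.005,0.003,0,0,0],[-0.005,0.005,0.003,0,0,0],[0,0,-0.1,0,0,0],[0,0,-0.25,0,0,0],[0,0,-0.4,0,0,0],[0,0,-0.52,0,0,0],[0,0,-0.6,0,0,0],[0,0,-0.6,0,0,0],[0,0,-0.6,0,0,0],[0,0,-0.6,0,0,0]]]' --hand 1

```text
clock: 10.98
tool_pos: [0.4403, 0.2216, 0.2508]
ee_rot: [[0.284, -0.959, -0.001], [-0.959, -0.284, -0.001], [0.0, 0.001, -1.0]]
contact_force: [-1.0, -0.6, -1.6]
grip_width: 0.0088
grasp_force: 40.0
```

```bash
python3 go.py .5385 .218 .235 186.65
```

```text
[ 0.157 -0.466  0.048] [ 0.003 -0.001  0.345] dist 0.099 yaw -163.5 p [0.4403 0.2216 0.2508] F [-1.  -0.6 -1.6] w 0.0088 g 39.99817192554474 t 10.9833 q [ 0.87  0.06 -0.38 -0.   -1.14 -0.58]
```

Call:
arm_command --series '[[[0.02,-0.05,0,0,0,0.04],[0.05,-0.13,0.01,0,0,0.1],[0.08,-0.22,0.02,0,0,0.17],[0.11,-0.31,0.03,0,0,0.24],[0.14,-0.4,0.04,0,0,0.31],[0.157,-0.466,0.048,0,0,0.345],[0.157,-0.466,0.048,0,0,0.345],[0.157,-0.466,0.048,0,0,0.345],[0.157,-0.466,0.048,0,0,0.345]]]'

```text
clock: 11.73
tool_pos: [0.5388, 0.218, 0.2414]
ee_rot: [[0.116, -0.993, -0.001], [-0.993, -0.116, -0.001], [0.001, 0.001, -1.0]]
contact_force: [-0.5, 0.1, -0.7]
grip_width: 0.0089
grasp_force: 40.0
```

```bash
python3 go.py .6185 .2271 .225 186.65 .6185 .2271 .183 186.65; python3 pic.py side:4; cp top3.npz top4.npz; python3 - <<'E'
import sys; sys.argv=['',  '4']
from m import *
print(desc(pts('side',.5385,.218,.07,.10,.14)))
E
```

```text
[ 0.001 -0.401  0.051] [ 0.003 -0.001 -0.   ] dist 0.081 yaw -173.4 p [0.5388 0.218  0.2414] F [-0.5  0.1 -0.7] w 0.0089 g 39.99820947647095 t 11.7333 q [ 0.72  0.21 -0.21 -0.   -1.14 -0.6 ]
[ 0.001 -0.401  0.261] [ 0.003 -0.001 -0.   ] dist 0.096 yaw -173.4 p [0.5388 0.218  0.2414] F [-0.5  0.1 -0.7] w 0.0089 g 39.99820947647095 t 11.7333 q [ 0.72  0.21 -0.21 -0.   -1.14 -0.6 ]
(625, array([0.5265, 0.2247, 0.1289]), 'rect', array([0.5384, 0.2169]), array([0.0719, 0.0956]), 5.9, 'dir', np.float64(76.8))
```

Aligned. Move in, lower.

Call:
arm_command --series '[[[0,-0.05,0.03,0,0,0],[0,-0.12,0.05,0,0,0],[0,-0.19,0.05,0,0,0],[0,-0.26,0.05,0,0,0],[0,-0.33,0.05,0,0,0],[0,-0.38,0.05,0,0,0],[0,-0.401,0.05,0,0,0],[0,-0.401,0.05,0,0,0],[0,-0.401,0.05,0,0,0],[0,-0.401,0.09,0,0,0],[0,-0.401,0.13,0,0,0],[0,-0.401,0.17,0,0,0],[0,-0.401,0.2,0,0,0],[0,-0.401,0.23,0,0,0],[0,-0.401,0.25,0,0,0],[0,-0.401,0.258,0,0,0],[0,-0.401,0.26,0,0,0],[0,-0.401,0.26,0,0,0]]]'

```text
clock: 13.28
tool_pos: [0.619, 0.2277, 0.1902]
ee_rot: [[0.116, -0.993, 0.0], [-0.993, -0.116, 0.0], [-0.0, -0.0, -1.0]]
contact_force: [0.4, -0.6, -0.5]
grip_width: 0.0087
grasp_force: 40.0
```

Call:
arm_command --series '[[[0,0,0,0,0,0],[0,0,0,0,0,0],[0,0,0,0,0,0],[0,0,0,0,0,0],[0,0,0,0,0,0],[0,0,0,0,0,0],[0,0,-0.05,0,0,0],[0,0,-0.15,0,0,0],[0,0,-0.25,0,0,0],[0,0,-0.35,0,0,0],[0,0,-0.35,0,0,0],[0,0,-0.35,0,0,0]]]' --hand 0.3

```text
clock: 14.28
tool_pos: [0.6195, 0.228, 0.2624]
ee_rot: [[0.116, -0.993, 0.003], [-0.993, -0.116, 0.002], [-0.002, -0.003, -1.0]]
contact_force: [0.8, 0.1, -0.4]
grip_width: 0.0305
grasp_force: 0.0
```

```bash
python3 pic.py side:5 top:5; python3 go.py .53 .12 .25 200; python3 - <<'E'
import sys; sys.argv=['',  '5']
from m import *
for n in C:
    print(n,'b3',desc(pts(n,.6185,.227,.06,.05,.11)), desc(pts(n,.6185,.227,.06,.12,.17)))
    print(n,'b1',desc(pts(n,.644,.009,.06,.05,.11)), desc(pts(n,.644,.009,.06,.12,.17)))
    for nm,x,y in(('H',.4313,.008),): print(nm,desc(pts(n,x,y,.08,.082,.14) ))
a=cv2.imread('pics/side5.png')[100:300,130:330]; cv2.imwrite('pics/c5.png',cv2.resize(a,None,fx=3,fy=3,interpolation=2))
E
```

```text
[0.483 0.502 0.02 ] [ 0.001  0.001 -0.466] dist 0.139 yaw -173.4 p [0.6186 0.2275 0.2601] F [-0.9  0.7 -0.4] w 0.0308 g 0.0 t 14.3833 q [ 0.65  0.33 -0.01 -0.   -1.23 -0.53]
top b3 (294, array([0.6159, 0.2088, 0.0776]), 'rect', array([0.6195, 0.2223]), array([0.0706, 0.0916]), 6.9, 'dir', np.float64(156.2)) (12, array([0.6224, 0.1786, 0.1433]), 'rect', array([0.6228, 0.1786]), array([0.0034, 0.0089]), 48.5, 'dir', np.float64(136.8))
top b1 (483, array([0.6407, 0.0067, 0.0738]), 'rect', array([0.6451, 0.0056]), array([0.0709, 0.103 ]), 7.2, 'dir', np.float64(93.5)) (18, array([0.6416, 0.0034, 0.1468]), 'rect', array([0.6418, 0.0079]), array([0.0038, 0.0972]), 7.2, 'dir', np.float64(97.2))
H (187, array([0.4322, 0.0087, 0.0911]), 'rect', array([0.4317, 0.0082]), array([0.0171, 0.1085]), 33.2, 'dir', np.float64(123.0))
side b3 (1022, array([0.6101, 0.2287, 0.0842]), 'rect', array([0.6172, 0.2264]), array([0.0736, 0.1001]), 6.3, 'dir', np.float64(94.0)) (108, array([0.615 , 0.2329, 0.1434]), 'rect', array([0.6171, 0.2257]), array([0.0108, 0.0978]), 6.6, 'dir', np.float64(96.8))
side b1 (754, array([0.6352, 0.0139, 0.0842]), 'rect', array([0.6434, 0.0094]), array([0.0743, 0.0967]), 5.5, 'dir', np.float64(88.4)) (92, array([0.6412, 0.0093, 0.1433]), 'rect', array([0.6425, 0.0072]), array([0.0117, 0.0997]), 6.2, 'dir', np.float64(-82.7))
H (181, array([0.4281, 0.0115, 0.0891]), 'rect', array([0.4307, 0.0079]), array([0.0159, 0.1113]), 32.1, 'dir', np.float64(122.5))
```

View pics/c5.png

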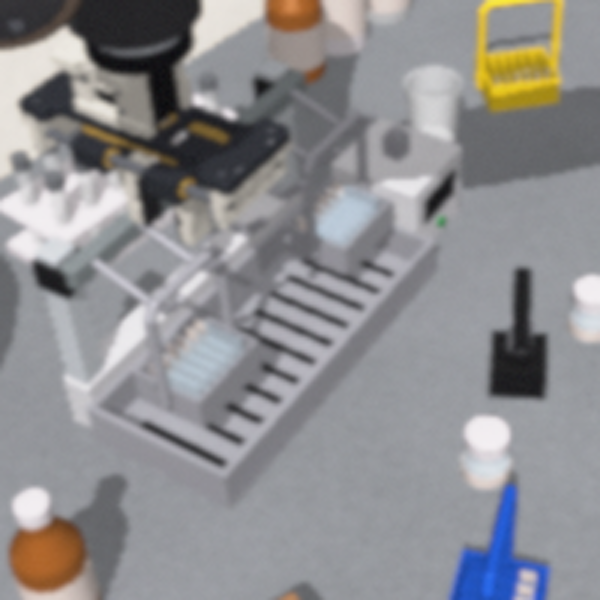

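Both baskets hang, at crop (210,360) and (345,215). I'll check the area the arm hid earlier for a third basket.

View pics/top5.png

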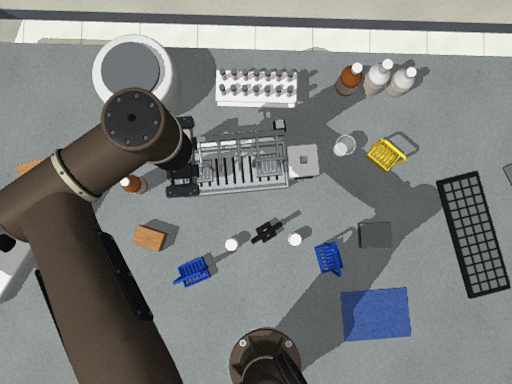

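```bash
python3 - <<'E'
import sys; sys.argv=['','5']
from m import *
for T in('0','3','5'):
  for n in('top','side'):
    try: w=cloud(np.load(n+T+'.npz'))
    except: continue
    m=(w[...,2]>.1)&(w[...,2]<.14)&(w[...,0]>.63)&(w[...,0]<.69)&(w[...,1]>-.13)&(w[...,1]<-.07)
    h=w[m]; print(T,n,desc(h)); 
# intensity edges of shaft, top0 crop
f=np.load('top0.npz'); print(cv2.cvtColor(f['img'],cv2.COLOR_RGB2GRAY)[152:168,296:314])
E
python3 go.py .53 .12 .25 200
```

```text
0 top (52, array([ 0.6583, -0.0989,  0.1156]), 'rect', array([ 0.6592, -0.0999]), array([0.0203, 0.0191]), 1.5, 'dir', np.float64(-167.5))
0 side (62, array([ 0.6549, -0.0984,  0.1113]), 'rect', array([ 0.6555, -0.1014]), array([0.0241, 0.0187]), 75.2, 'dir', np.float64(-131.6))
3 top (51, array([ 0.6585, -0.0988,  0.1158]), 'rect', array([ 0.6592, -0.0991]), array([0.0199, 0.0179]), 0.9, 'dir', np.float64(-178.4))
3 side (63, array([ 0.655 , -0.0982,  0.1111]), 'rect', array([ 0.657 , -0.1005]), array([0.0211, 0.021 ]), 1.4, 'dir', np.float64(50.6))
5 top (49, array([ 0.6589, -0.0987,  0.1162]), 'rect', array([ 0.6593, -0.0994]), array([0.0201, 0.0184]), 1.6, 'dir', np.float64(170.6))
5 side (61, array([ 0.6545, -0.0982,  0.1119]), 'rect', array([ 0.6556, -0.1014]), array([0.0214, 0.0181]), 84.3, 'dir', np.float64(-134.0))
[[161 139 143 137 195 214 208 210 211 209 209 210 207 210 208 205 205 206]
 [162 140 143 137 185 192 191 189 207 195 190 190 207 195 189 205 209 210]
 [180 169 169 149 141 139 143 133 181 159 138 138 184 152 137 178 210 209]
 [213 211 217 184 144 138 148 148 143 1
[... 410 characters left out ...]

 [205 206 207 214 128 129 151 132 126 128 126 142 164 172 202 213 213 212]
 [210 207 207 213 127 101 111 101  94  94 102 158 205 213 211 211 208 208]
 [207 208 210 214 162 132 135 137 135 133 145 200 212 208 209 204 209 209]
 [209 205 206 209 209 215 215 218 215 216 214 212 211 210 208 204 209 208]
 [209 206 209 206 208 211 211 214 210 213 209 207 209 209 206 208 207 207]
 [206 210 207 210 208 209 211 210 209 209 210 211 206 210 211 208 205 206]
 [207 207 207 205 207 206 208 205 210 209 211 210 208 206 206 210 207 205]]
[0.483 0.502 0.02 ] [ 0.001  0.001 -0.466] dist 0.139 yaw -173.4 p [0.6186 0.2275 0.2601] F [-0.9  0.7 -0.4] w 0.0308 g 0.0 t 14.3833 q [ 0.65  0.33 -0.01 -0.   -1.23 -0.53]
```

There is no third basket, so the handle comes next.

Call:
arm_command --series '[[[0.07,0.07,0,0,0,-0.07],[0.16,0.17,0.02,0,0,-0.16],[0.26,0.27,0.02,0,0,-0.25],[0.36,0.37,0.02,0,0,-0.34],[0.44,0.46,0.02,0,0,-0.43],[0.483,0.502,0.02,0,0,-0.466],[0.483,0.502,0.02,0,0,-0.466],[0.483,0.502,0.02,0,0,-0.466]]]' --hand -0.1

```text
clock: 15.05
tool_pos: [0.53, 0.1196, 0.256]
ee_rot: [[0.341, -0.94, -0.0], [-0.94, -0.341, -0.0], [-0.0, 0.0, -1.0]]
contact_force: [-0.3, 0.1, 0.8]
grip_width: 0.0483
grasp_force: 0.0
```

```bash
python3 go.py .4313 .0081 .15 212.6 .4313 .0081 .082 212.6
```

```text
[0.356 0.654 0.5  ] [ 0.001  0.    -0.442] dist 0.179 yaw -160.1 p [0.53   0.1196 0.256 ] F [-0.3  0.1  0.8] w 0.0483 g 0.0 t 15.05 q [ 0.58  0.14 -0.27 -0.   -1.16 -0.23]
[0.356 0.654 0.84 ] [ 0.001  0.    -0.442] dist 0.224 yaw -160.1 p [0.53   0.1196 0.256 ] F [-0.3  0.1  0.8] w 0.0483 g 0.0 t 15.05 q [ 0.58  0.14 -0.27 -0.   -1.16 -0.23]
```

Call:
arm_command --series '[[[0.05,0.09,0.07,0,0,-0.06],[0.11,0.2,0.15,0,0,-0.14],[0.17,0.32,0.24,0,0,-0.22],[0.24,0.44,0.33,0,0,-0.3],[0.3,0.56,0.42,0,0,-0.38],[0.34,0.63,0.48,0,0,-0.43],[0.356,0.654,0.5,0,0,-0.442],[0.356,0.654,0.5,0,0,-0.442],[0.356,0.654,0.5,0,0,-0.442],[0.356,0.654,0.5,0,0,-0.442]]]'

```text
clock: 15.88
tool_pos: [0.4334, 0.0094, 0.1569]
ee_rot: [[0.54, -0.842, 0.001], [-0.842, -0.54, 0.0], [0.001, -0.001, -1.0]]
contact_force: [-0.4, -0.2, -0.7]
grip_width: 0.0482
grasp_force: 0.0
```

```bash
python3 pic.py side:6; cp top5.npz top6.npz; python3 go.py .4313 .0081 .082 212.6; python3 - <<'E'
import sys; sys.argv=['',  '6']
from m import *
p=pts('side',.4313,.008,.08,.082,.1); print(desc(p))
E
```

```text
[0.    0.012 0.344] [-0.003 -0.001  0.002] dist 0.069 yaw -147.3 p [0.4333 0.0094 0.1568] F [ 0.5 -0.7  0.2] w 0.0483 g 0.0 t 15.9333 q [ 0.48  0.04 -0.63  0.   -0.89  0.09]
(181, array([0.4284, 0.0113, 0.0891]), 'rect', array([0.4298, 0.0093]), array([0.0158, 0.1121]), 32.0, 'dir', np.float64(122.5))
```

Unmoved. Descend, grip, lift.

Call:
arm_command --series '[[[0,0.012,0.08,0,0,0],[0,0.012,0.16,0,0,0],[0,0.012,0.24,0,0,0],[0,0.012,0.3,0,0,0],[0,0.012,0.344,0,0,0],[0,0.012,0.344,0,0,0],[0,0.012,0.344,0,0,0],[0,0.012,0.344,0,0,0]]]' --newtons 60

```text
clock: 16.6
tool_pos: [0.4306, 0.0077, 0.088]
ee_rot: [[0.54, -0.842, 0.001], [-0.842, -0.54, 0.0], [0.0, -0.001, -1.0]]
contact_force: [-0.0, -0.0, 1.2]
grip_width: 0.0482
grasp_force: 0.0
```

Call:
arm_command --series '[[[0,0,0,0,0,0],[0,0,0,0,0,0],[0,0,0,0,0,0],[0,0,0,0,0,0],[0,0,0,0,0,0],[0,0,0,0,0,0],[0,0,-0.1,0,0,0],[0,0,-0.22,0,0,0],[0,0,-0.36,0,0,0],[0,0,-0.5,0,0,0],[0,0,-0.64,0,0,0],[0,0,-0.7,0,0,0],[0,0,-0.7,0,0,0],[0,0,-0.7,0,0,0]]]' --hand 1

```text
clock: 17.77
tool_pos: [0.4294, 0.0071, 0.2271]
ee_rot: [[0.539, -0.842, 0.0], [-0.842, -0.539, 0.001], [-0.001, -0.001, -1.0]]
contact_force: [-0.6, 0.0, -2.7]
grip_width: 0.0201
grasp_force: 60.0
```

```bash
python3 go.py .54 -.05 .23 240 .658 -.1 .23 273.5
```

```text
[ 0.539 -0.312 -0.045] [-0.001  0.001 -0.955] dist 0.125 yaw -147.4 p [0.4294 0.0071 0.2271] F [-0.6  0.  -2.7] w 0.0201 g 59.97570991516113 t 17.7667 q [ 0.48 -0.04 -0.53 -0.   -1.08  0.09]
[ 1.068 -0.674 -0.045] [-2.000e-03  0.000e+00 -2.125e+00] dist 0.253 yaw -147.4 p [0.4294 0.0071 0.2271] F [-0.6  0.  -2.7] w 0.0201 g 59.97570991516113 t 17.7667 q [ 0.48 -0.04 -0.53 -0.   -1.08  0.09]
```

```bash
python3 pic.py side:7 top:7; python3 - <<'E'
import sys; sys.argv=['',  '7']
from m import *
p=pts('side',.43,.007,.08,.1,.25)
for z in np.arange(.12,.25,.012):
    q=p[(p[:,2]>z)&(p[:,2]<z+.012)]
    if len(q)>3: print(round(z,3),desc(q))
a=cv2.imread('pics/side7.png')[70:270,200:400]; cv2.imwrite('pics/c7.png',cv2.resize(a,None,fx=3,fy=3,interpolation=2))
E
```

```text
0.132 (34, array([0.4159, 0.0275, 0.1415]), 'rect', array([0.4169, 0.0275]), array([0.0506, 0.0061]), 33.2, 'dir', np.float64(-147.2))
0.144 (67, array([0.4161, 0.028 , 0.15  ]), 'rect', array([0.4168, 0.0279]), array([0.0504, 0.0065]), 32.9, 'dir', np.float64(-146.4))
0.156 (74, array([0.416 , 0.0274, 0.1619]), 'rect', array([0.4325, 0.0239]), array([0.0363, 0.0723]), 79.9, 'dir', np.float64(-152.9))
0.168 (233, array([0.4254, 0.0137, 0.1736]), 'rect', array([0.4298, 0.0069]), array([0.051 , 0.0583]), 32.9, 'dir', np.float64(-146.2))
0.18 (14, array([0.4291, 0.0122, 0.1826]), 'rect', array([0.4279, 0.0115]), array([0.0316, 0.0201]), 15.0, 'dir', np.float64(-156.7))
0.192 (10, array([0.428 , 0.0124, 0.1992]), 'rect', array([0.4274, 0.0127]), array([0.0296, 0.0061]), 29.5, 'dir', np.float64(-146.9))
0.204 (53, array([0.4237, 0.0135, 0.2105]), 'rect', array([0.4273, 0.0093]), array([0.0493, 0.0214]), 32.0, 'dir', np.float64(-147.8))
0.216 (112, array([0.419 , 0.0235, 0.2227]), 'rect', array([0.4242, 0.008 ]), array([0.0471, 0.1023]), 10.1, 'dir', np.float64(121.4))
0.228 (187, array([0.4229, 0.0148, 0.2312]), 'rect', array([0.4254, 0.0065]), array([0.0524, 0.1023]), 11.5, 'dir', np.float64(122.8))
0.24 (56, array([0.4241, 0.0144, 0.2447]), 'rect', array([0.4268, 0.0092]), array([0.0578, 0.0215]), 32.8, 'dir', np.float64(-146.7))
```

View pics/c7.png

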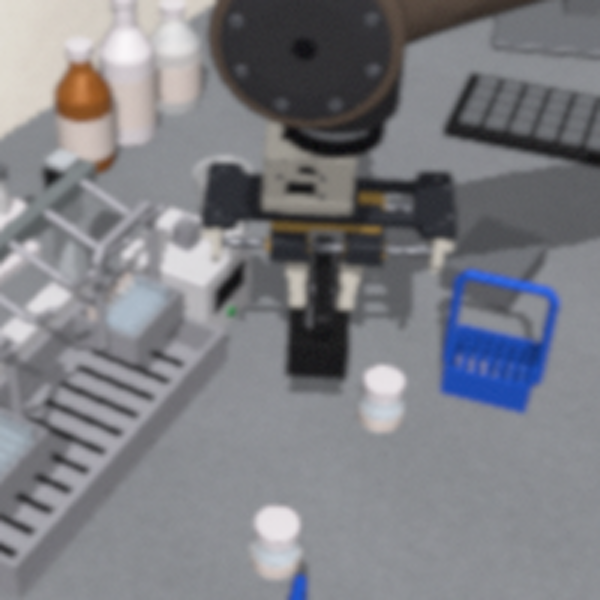

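The handle hangs upright in the grip, with its hub at crop (318,345). The 20 mm opening suggests the pads rest on the stem, so I'll grip higher when winding. Carrying it over now.

```bash
python3 go.py .52 -.1 .235 240
```

```text
[ 0.696 -0.096 -0.077] [ 0.004  0.003 -0.955] dist 0.141 yaw -147.4 p [0.4287 0.0068 0.2258] F [ 0.1  0.3 -2.7] w 0.0202 g 59.975897669792175 t 17.8667 q [ 0.48 -0.04 -0.54 -0.   -1.08  0.09]
```

Call:
arm_command --series '[[[0.06,-0.01,-0.01,0,0,-0.08],[0.15,-0.02,-0.02,0,0,-0.2],[0.25,-0.03,-0.03,0,0,-0.33],[0.35,-0.045,-0.04,0,0,-0.47],[0.45,-0.06,-0.05,0,0,-0.61],[0.55,-0.075,-0.06,0,0,-0.75],[0.64,-0.09,-0.07,0,0,-0.87],[0.696,-0.096,-0.077,0,0,-0.955],[0.696,-0.096,-0.077,0,0,-0.955],[0.696,-0.096,-0.077,0,0,-0.955]]]'

```text
clock: 18.7
tool_pos: [0.5203, -0.1001, 0.2407]
ee_rot: [[0.865, -0.502, -0.004], [-0.502, -0.865, -0.0], [-0.003, 0.002, -1.0]]
contact_force: [-0.6, -1.0, -2.5]
grip_width: 0.0203
grasp_force: 60.0
```

```bash
python3 go.py .62 -.1 .235 267
```

```text
[ 0.431 -0.25  -0.003] [ 0.003  0.007 -0.947] dist 0.1 yaw -120.1 p [ 0.5203 -0.1001  0.2407] F [-0.6 -1.  -2.5] w 0.0203 g 59.97537910938263 t 18.7 q [ 0.18  0.13 -0.32 -0.   -1.12  0.87]
```

Call:
arm_command --series '[[[0.04,-0.02,0,0,0,-0.08],[0.09,-0.05,0,0,0,-0.2],[0.15,-0.09,0,0,0,-0.33],[0.21,-0.12,0,0,0,-0.47],[0.27,-0.16,0,0,0,-0.61],[0.34,-0.2,0,0,0,-0.75],[0.4,-0.23,0,0,0,-0.87],[0.431,-0.25,0,0,0,-0.947],[0.431,-0.25,0,0,0,-0.947],[0.431,-0.25,0,0,0,-0.947]]]'

```text
clock: 19.53
tool_pos: [0.6199, -0.0988, 0.2415]
ee_rot: [[0.999, -0.051, -0.002], [-0.051, -0.999, 0.0], [-0.002, 0.0, -1.0]]
contact_force: [-0.5, -0.2, -2.2]
grip_width: 0.0201
grasp_force: 60.0
```

```bash
python3 go.py .658 -.1 .222 273.5; python3 pic.py side:8 top:8;  python3 - <<'E'
import sys; sys.argv=['',  '8']
from m import *
for n in C:
  p=pts(n,.62,-.1,.075,.125,.26)
  for z in np.arange(.125,.25,.0125):
    q=p[(p[:,2]>z)&(p[:,2]<z+.0125)]
    if len(q)>3: print(n,round(z,3),desc(q))
E
```

```text
[ 0.191 -0.004  0.067] [-0.     0.005 -0.225] dist 0.04 yaw -92.9 p [ 0.6199 -0.0988  0.2415] F [-0.5 -0.2 -2.2] w 0.0201 g 59.97544527053833 t 19.5333 q [ 0.15  0.29 -0.11 -0.   -1.17  1.37]
top 0.15 (6, array([ 0.5952, -0.092 ,  0.1579]), 'rect', array([ 0.5949, -0.0975]), array([0.0467, 0.0004]), 87.0, 'dir', np.float64(87.1))
top 0.163 (7, array([ 0.5955, -0.0852,  0.1689]), 'rect', array([ 0.5957, -0.0827]), array([0.0262, 0.0008]), 86.0, 'dir', np.float64(85.2))
top 0.175 (5, array([ 0.5949, -0.108 ,  0.182 ]), 'rect', array([ 0.5961, -0.0956]), array([0.0482, 0.0026]), 87.6, 'dir', np.float64(88.5))
top 0.188 (8, array([ 0.5982, -0.1171,  0.1892]), 'rect', array([ 0.5986, -0.1175]), array([0.0088, 0.0057]), 84.8, 'dir', np.float64(-102.8))
top 0.238 (64, array([ 0.5802, -0.0956,  0.2459]), 'rect', array([ 0.5807, -0.0953]), array([0.0155, 0.0268]), 89.7, 'dir', np.float64(173.5))
side 0.125 (14, array([ 0.6479, -0.0363,  0.1314]), 'rect', array([ 0.6477, -0.036 ]), array([0.0092, 0.0063]), 33.0, 'dir', np.float64(-145.3))
side 0.138 (13, array([ 0.6477, -0.0371,  0.1434]), 're
[... 538 characters left out ...]
ay([ 0.6136, -0.0908,  0.1918]), 'rect', array([ 0.6187, -0.0967]), array([0.0521, 0.0515]), 86.5, 'dir', np.float64(-134.9))
side 0.2 (24, array([ 0.6129, -0.0933,  0.2057]), 'rect', array([ 0.6139, -0.0929]), array([0.02  , 0.0087]), 47.7, 'dir', np.float64(52.7))
side 0.213 (30, array([ 0.6155, -0.083 ,  0.2203]), 'rect', array([ 0.6127, -0.0822]), array([0.0346, 0.0197]), 50.9, 'dir', np.float64(58.3))
side 0.225 (86, array([ 0.599 , -0.0872,  0.2321]), 'rect', array([ 0.5955, -0.0873]), array([0.0557, 0.0535]), 65.9, 'dir', np.float64(-158.2))
side 0.238 (146, array([ 0.5982, -0.0945,  0.2432]), 'rect', array([ 0.6014, -0.0898]), array([0.0586, 0.0629]), 58.8, 'dir', np.float64(-167.9))
```

Call:
arm_command --series '[[[0.05,0,0.01,0,0,-0.05],[0.1,0,0.02,0,0,-0.11],[0.15,0,0.04,0,0,-0.17],[0.191,0,0.06,0,0,-0.225],[0.191,0,0.067,0,0,-0.225],[0.191,0,0.067,0,0,-0.225],[0.191,0,0.067,0,0,-0.225],[0.191,0,0.067,0,0,-0.225]]]'

```text
clock: 20.3
tool_pos: [0.6583, -0.1013, 0.2299]
ee_rot: [[0.998, 0.062, 0.0], [0.062, -0.998, 0.0], [0.0, -0.0, -1.0]]
contact_force: [0.5, -0.8, -2.5]
grip_width: 0.0195
grasp_force: 60.0
```

```bash
python3 go.py .658 -.1008 .2 273.5  .658 -.1008 .172 273.5; python3 pic.py side:9 top:9;  python3 - <<'E'
import sys; sys.argv=['',  '9']
from m import *
for n in C:
  p=pts(n,.658,-.1,.045,.125,.26)
  for z in np.arange(.125,.21,.0125):
    q=p[(p[:,2]>z)&(p[:,2]<z+.0125)]
    if len(q)>3: print(n,round(z,3),desc(q))
E
```

```text
[-0.001 -0.003  0.119] [-0.    -0.001  0.002] dist 0.024 yaw -86.5 p [ 0.6583 -0.1013  0.2299] F [ 0.5 -0.8 -2.5] w 0.0195 g 59.975799322128296 t 20.3 q [ 0.14  0.36 -0.04  0.   -1.17  1.49]
[-0.002 -0.003  0.259] [-0.    -0.001  0.002] dist 0.052 yaw -86.5 p [ 0.6583 -0.1013  0.2299] F [ 0.5 -0.8 -2.5] w 0.0195 g 59.975799322128296 t 20.3 q [ 0.14  0.36 -0.04  0.   -1.17  1.49]
top 0.138 (9, array([ 0.6334, -0.0861,  0.1465]), 'rect', array([ 0.6331, -0.0863]), array([0.024 , 0.0028]), 84.8, 'dir', np.float64(-91.0))
top 0.163 (15, array([ 0.6349, -0.1   ,  0.17  ]), 'rect', array([ 0.634 , -0.1015]), array([0.0086, 0.053 ]), 13.6, 'dir', np.float64(-80.8))
top 0.175 (7, array([ 0.6401, -0.123 ,  0.1774]), 'rect', array([ 0.6394, -0.1231]), array([0.0059, 0.0093]), 87.7, 'dir', np.float64(172.0))
side 0.138 (48, array([ 0.643 , -0.0879,  0.1459]), 'rect', array([ 0.6452, -0.0876]), array([0.0717, 0.0373]), 47.6, 'dir', np.float64(55.2))
side 0.15 (89, array([ 0.6471, -0.087 ,  0.1563]), 'rect', array([ 0.6455, -0.088 ]), array([0.0718, 0.0396]), 47.4, 'dir', np.float64(43.1))
side 0.163 (127, array([ 0.6511, -0.0898,  0.1705]), 'rect', array([ 0.6581, -0.0996]), array([0.0556, 0.0552]), 3.1, 'dir', np.float64(-141.2))
side 0.175 (113, array([ 0.6514, -0.0927,  0.179 ]), 'rect', array([ 0.658 , -0.0992]), array([0.0518, 0.0531]), 4.3, 'dir', np.float64(-131.4))
side 0.188 (25, array([ 0.6521, -0.097 ,  0.1927]), 'rect', array([ 0.6522, -0.0969]), array([0.0217, 0.0091]), 57.0, 'dir', np.float64(54.6))
side 0.2 (27, array([ 0.6512, -0.0862,  0.2081]), 'rect', array([ 0.6517, -0.0916]), array([0.0356, 0.0215]), 82.4, 'dir', np.float64(74.2))
```

Call:
arm_command --series '[[[-0.005,0,0.03,0,0,0],[-0.005,0,0.06,0,0,0],[-0.005,0,0.09,0,0,0],[-0.005,0,0.11,0,0,0],[-0.005,0,0.125,0,0,0],[-0.005,0,0.14,0,0,0],[-0.005,0,0.15,0,0,0],[-0.005,0,0.16,0,0,0],[-0.005,0,0.16,0,0,0],[-0.005,0,0.16,0,0,0]]]'

```text
clock: 21.23
tool_pos: [0.658, -0.1018, 0.1975]
ee_rot: [[0.998, 0.063, 0.0], [0.063, -0.998, -0.001], [0.0, 0.001, -1.0]]
contact_force: [-0.2, -3.1, -1.3]
grip_width: 0.0199
grasp_force: 60.0
```

```bash
python3 go.py .658 -.1008 .172 273.5
```

```text
[ 0.    -0.005  0.098] [ 0.001 -0.001  0.003] dist 0.02 yaw -86.4 p [ 0.658  -0.1018  0.1975] F [-0.2 -3.1 -1.3] w 0.0199 g 59.968140721321106 t 21.2333 q [ 0.14  0.38 -0.08  0.   -1.11  1.49]
```

It's on the taper, with only 3 N sideways. Continue home.

Call:
arm_command --series '[[[0,0.003,0.02,0,0,0],[0,0.003,0.04,0,0,0],[0,0.003,0.06,0,0,0],[0,0.003,0.08,0,0,0],[0,0.003,0.092,0,0,0],[0,0.003,0.1,0,0,0],[0,0.003,0.105,0,0,0],[0,0.003,0.105,0,0,0],[0,0.003,0.105,0,0,0]]]'

```text
clock: 21.98
tool_pos: [0.658, -0.102, 0.1776]
ee_rot: [[0.998, 0.063, 0.001], [0.063, -0.998, -0.0], [0.001, 0.0, -1.0]]
contact_force: [-3.5, 0.5, 7.1]
grip_width: 0.0202
grasp_force: 60.0
```

```bash
python3 go.py .658 -.1008 .172 273.5; python3 -c "
from cell import observe;print(observe()['wrist_torque'])"
```

```text
[ 0.    -0.006 -0.002] [ 0.001 -0.002  0.004] dist 0.001 yaw -86.4 p [ 0.658  -0.102   0.1776] F [-3.5  0.5  7.1] w 0.0202 g 59.98498320579529 t 21.9833 q [ 0.14  0.39 -0.11  0.   -1.07  1.5 ]
[-0.18481477  1.26275955 -0.01266856]
```

Seated. Re-grip higher, on the bar itself.

Call:
arm_command --series '[[[0,0,0,0,0,0],[0,0,0,0,0,0],[0,0,0,0,0,0],[0,0,0,0,0,0],[0,0,-0.03,0,0,0],[0,0,-0.06,0,0,0],[0,0,-0.06,0,0,0],[0,0,-0.06,0,0,0],[0,0,-0.06,0,0,0]]]' --hand 0.3

```text
clock: 22.73
tool_pos: [0.6579, -0.102, 0.1885]
ee_rot: [[0.998, 0.063, 0.0], [0.063, -0.998, 0.0], [0.0, -0.0, -1.0]]
contact_force: [0.4, 0.1, -0.0]
grip_width: 0.0309
grasp_force: 0.0
```

Call:
arm_command --series '[[[0,0,0,0,0,0],[0,0,0,0,0,0],[0,0,0,0,0,0],[0,0,0,0,0,0],[0,0,0,0,0,0],[0,0,0,0,0,0]]]' --hand 1

```text
clock: 23.23
tool_pos: [0.6581, -0.1022, 0.1887]
ee_rot: [[0.998, 0.063, 0.001], [0.063, -0.998, -0.0], [0.001, 0.0, -1.0]]
contact_force: [0.8, -0.5, 3.0]
grip_width: 0.0155
grasp_force: 90.0
```

```bash
python3 go.py .658 -.1008 .184 273.5; python3 pic.py side:10 top:10;  python3 - <<'E'
import sys; sys.argv=['',  '10']
from m import *
for n in C:
  p=pts(n,.658,-.1,.07,.094,.2)
  for z in np.arange(.094,.2,.0125):
    q=p[(p[:,2]>z)&(p[:,2]<z+.0125)]
    if len(q)>3: print(n,round(z,3),desc(q))
a=cv2.imread('pics/side10.png')[70:270,170:370]; cv2.imwrite('pics/c10.png',cv2.resize(a,None,fx=3,fy=3,interpolation=2))
E
```

```text
[-0.    -0.007 -0.006] [ 0.    -0.001  0.003] dist 0.002 yaw -86.4 p [ 0.6581 -0.1022  0.1887] F [ 0.8 -0.5  3. ] w 0.0155 g 90.02971708774567 t 23.2333 q [ 0.14  0.39 -0.09  0.   -1.09  1.5 ]
top 0.094 (21, array([ 0.6306, -0.0952,  0.096 ]), 'rect', array([ 0.6266, -0.0878]), array([0.1095, 0.0267]), 88.9, 'dir', np.float64(-91.7))
top 0.106 (8, array([ 0.632 , -0.0889,  0.1124]), 'rect', array([ 0.6319, -0.0888]), array([0.001 , 0.0219]), 2.2, 'dir', np.float64(-86.6))
top 0.119 (20, array([ 0.6365, -0.1082,  0.1249]), 'rect', array([ 0.6378, -0.101 ]), array([0.0094, 0.0483]), 2.1, 'dir', np.float64(-81.6))
top 0.169 (30, array([ 0.6173, -0.1019,  0.1782]), 'rect', array([ 0.6191, -0.1023]), array([0.0302, 0.016 ]), 8.6, 'dir', np.float64(177.8))
top 0.182 (29, array([ 0.62  , -0.1029,  0.1834]), 'rect', array([ 0.6251, -0.1021]), array([0.0403, 0.0117]), 1.3, 'dir', np.float64(177.2))
side 0.094 (74, array([ 0.6429, -0.0847,  0.1002]), 'rect', array([ 0.6487, -0.0856]), array([0.0978, 0.0377]), 73.2, 'dir', np.float64(72.2))
side 0.106 (88, array([ 0.6422, -0.0832,  0.1127]), 'r
[... 389 characters left out ...]
array([ 0.6491, -0.0727,  0.1496]), 'rect', array([ 0.6518, -0.069 ]), array([0.0161, 0.0744]), 2.4, 'dir', np.float64(93.4))
side 0.156 (42, array([ 0.6354, -0.0863,  0.1644]), 'rect', array([ 0.6399, -0.0805]), array([0.0897, 0.0417]), 58.8, 'dir', np.float64(56.0))
side 0.169 (126, array([ 0.6321, -0.0968,  0.1766]), 'rect', array([ 0.6444, -0.0848]), array([0.0877, 0.0571]), 56.9, 'dir', np.float64(-150.8))
side 0.182 (52, array([ 0.6469, -0.0947,  0.1866]), 'rect', array([ 0.6471, -0.0784]), array([0.0822, 0.0474]), 62.0, 'dir', np.float64(89.6))
side 0.194 (21, array([ 0.6477, -0.0979,  0.1968]), 'rect', array([ 0.6469, -0.1017]), array([0.0547, 0.008 ]), 84.0, 'dir', np.float64(87.6))
```

View pics/c10.png

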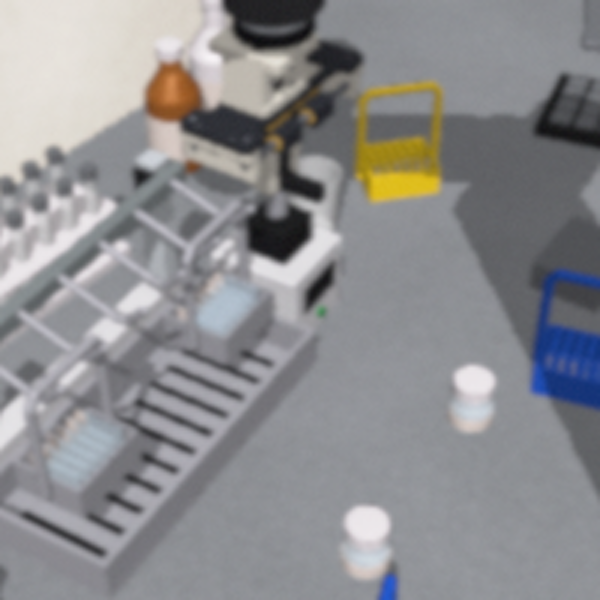

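The bar is gripped at 15.5 mm, and the hub sits flush on the gearbox at crop (280,230). Both baskets hang. Wind clockwise.

Call:
arm_command --series '[[[0,0,0,0,0,0.05],[0,0,0,0,0,0.12],[0,0,0,0,0,0.2],[0,0,0,0,0,0.28],[0,0,0,0,0,0.36],[0,0,0,0,0,0.44],[0,0,0,0,0,0.52],[0,0,0,0,0,0.6],[0,0,0,0,0,0.68],[0,0,0,0,0,0.76],[0,0,0,0,0,0.84],[0,0,0,0,0,0.92],[0,0,0,0,0,0.98],[0,0,0,0,0,1.0],[0,0,0,0,0,1.0]]]'

```text
clock: 24.58
tool_pos: [0.6587, -0.102, 0.1887]
ee_rot: [[0.906, -0.424, 0.002], [-0.424, -0.906, -0.0], [0.002, -0.001, -1.0]]
contact_force: [3.2, 0.5, 2.1]
grip_width: 0.0157
grasp_force: 90.2
```

```bash
cat > w.py <<'E'
import sys
from h import *
n=sys.argv[1]; f=grab_frame('side'); np.savez('side%s.npz'%n,**f); save(f,'side%s.png'%n)
w=cloud(f)
a=np.radians(6.65); R=np.array([[np.cos(a),-np.sin(a)],[np.sin(a),np.cos(a)]]); q=w[...,:2]@R
for y0,y1,nm in((-.03,.01,'prong gap'),(.09,.115,'gap23')):
    m=(q[...,0]>.702)&(q[...,0]<.716)&(q[...,1]>y0)&(q[...,1]<y1)&(w[...,2]>.14); print(nm,m.sum(),np.percentile(w[m][:,2],90) if m.any() else '')
s=observe(); print(s['contact_force'].round(1),s['wrist_torque'].round(2),np.degrees(np.arctan2(s['ee_rot'][1,1],s['ee_rot'][0,1])),s['grip_width'],s['tool_pos'],s['q'].round(2))
E
python3 w.py 11
```

```text
prong gap 87 0.1945441963503852
gap23 69 0.1945044659205039
[2.9 0.2 2.9] [-0.21 -1.29  0.26] -115.02484695587833 0.015344066952220183 [ 0.65866123 -0.10198473  0.18869445] [ 0.14  0.39 -0.09  0.   -1.09  1.  ]
```

Call:
arm_command --series '[[[0,0,0,0,0,0.05],[0,0,0,0,0,0.12],[0,0,0,0,0,0.2],[0,0,0,0,0,0.28],[0,0,0,0,0,0.36],[0,0,0,0,0,0.44],[0,0,0,0,0,0.52],[0,0,0,0,0,0.6],[0,0,0,0,0,0.68],[0,0,0,0,0,0.76],[0,0,0,0,0,0.84],[0,0,0,0,0,0.92],[0,0,0,0,0,0.98],[0,0,0,0,0,1.0],[0,0,0,0,0,1.0]]]'

```text
clock: 25.88
tool_pos: [0.6587, -0.1018, 0.1887]
ee_rot: [[0.592, -0.806, 0.002], [-0.806, -0.592, 0.0], [0.001, -0.001, -1.0]]
contact_force: [5.4, 1.5, 2.6]
grip_width: 0.0159
grasp_force: 90.3
```

```bash
python3 w.py 12
```

```text
prong gap 86 0.184500228488578
gap23 73 0.184701262163933
[5.2 1.6 2.6] [ 0.29 -1.96  0.39] -143.66626398302319 0.01524066653081062 [ 0.65869864 -0.10180604  0.18870515] [ 0.14  0.39 -0.09  0.   -1.09  0.5 ]
```

Call:
arm_command --series '[[[0,0,0,0,0,0.05],[0,0,0,0,0,0.12],[0,0,0,0,0,0.2],[0,0,0,0,0,0.28],[0,0,0,0,0,0.36],[0,0,0,0,0,0.44],[0,0,0,0,0,0.52],[0,0,0,0,0,0.6],[0,0,0,0,0,0.68],[0,0,0,0,0,0.76],[0,0,0,0,0,0.84],[0,0,0,0,0,0.92],[0,0,0,0,0,0.98],[0,0,0,0,0,1.0],[0,0,0,0,0,1.0]]]'

```text
clock: 27.18
tool_pos: [0.6589, -0.1017, 0.1887]
ee_rot: [[0.133, -0.991, 0.002], [-0.991, -0.133, 0.0], [-0.0, -0.002, -1.0]]
contact_force: [5.0, 1.8, 2.2]
grip_width: 0.0154
grasp_force: 90.4
```

```bash
python3 w.py 13
```

```text
prong gap 85 0.17504215597759595
gap23 65 0.17521293730215792
[5.3 1.2 2.7] [ 0.46 -2.13  0.41] -172.30140275208072 0.01540960291366393 [ 0.65888231 -0.10165743  0.18876201] [ 0.14  0.39 -0.09 -0.   -1.09 -0.  ]
```

Call:
arm_command --series '[[[0,0,0,0,0,0.05],[0,0,0,0,0,0.1],[0,0,0,0,0,0.15],[0,0,0,0,0,0.2],[0,0,0,0,0,0.25],[0,0,0,0,0,0.3],[0,0,0,0,0,0.3],[0,0,0,0,0,0.3]]]'

```text
clock: 27.9
tool_pos: [0.6589, -0.1017, 0.1888]
ee_rot: [[-0.014, -1.0, 0.002], [-1.0, 0.014, -0.0], [0.0, -0.002, -1.0]]
contact_force: [5.5, 2.1, 3.8]
grip_width: 0.0157
grasp_force: 90.4
```

```bash
python3 w.py 14
```

```text
prong gap 80 0.1728508564316375
gap23 66 0.17237078087211116
[5.4 1.2 3.3] [ 0.33 -2.04  1.25] 179.1976939869535 0.015791862893523884 [ 0.65885171 -0.10168675  0.18882807] [ 0.14  0.39 -0.09  0.   -1.09 -0.15]
```

Call:
arm_command --series '[[[0,0,0,0,0,0.03],[0,0,0,0,0,0.06],[0,0,0,0,0,0.1],[0,0,0,0,0,0.12],[0,0,0,0,0,0.12],[0,0,0,0,0,0.12]]]'

```text
clock: 28.45
tool_pos: [0.6588, -0.1017, 0.1889]
ee_rot: [[-0.073, -0.997, 0.002], [-0.997, 0.073, -0.0], [0.0, -0.002, -1.0]]
contact_force: [4.6, 1.0, 3.5]
grip_width: 0.0156
grasp_force: 93.5
```

```bash
python3 w.py 15
```

```text
prong gap 88 0.17266553251877365
gap23 67 0.1726009099475461
[5.2 0.9 3.5] [ 0.32 -1.91  1.79] 175.81336195659844 0.015556923220509885 [ 0.65883522 -0.10165288  0.18887982] [ 0.14  0.39 -0.09  0.   -1.09 -0.21]
```

The carriage is at its stop: torque is rising while the height holds at 30 mm down. Release and retreat upward.

Call:
arm_command --series '[[[0,0,0,0,0,0],[0,0,0,0,0,0],[0,0,0,0,0,0],[0,0,0,0,0,0],[0,0,0,0,0,0],[0,0,-0.03,0,0,0],[0,0,-0.1,0,0,0],[0,0,-0.2,0,0,0],[0,0,-0.35,0,0,0],[0,0,-0.5,0,0,0],[0,0,-0.5,0,0,0],[0,0,-0.5,0,0,0]]]' --hand 0.2

```text
clock: 29.5
tool_pos: [0.6585, -0.1022, 0.2907]
ee_rot: [[-0.077, -0.997, 0.004], [-0.997, 0.077, 0.0], [-0.001, -0.004, -1.0]]
contact_force: [-0.0, 0.2, -0.9]
grip_width: 0.0351
grasp_force: 0.0
```

Call:
arm_command --series '[[[0,0.1,0,0,0,0],[0,0.25,0,0,0,0],[0,0.45,0,0,0,0],[0,0.65,0,0,0,0],[0,0.8,0,0,0,0],[0,0.8,0,0,0,0],[0,0.8,0,0,0,0],[0,0.8,0,0,0,0],[0,0.8,0,0,0,0],[0,0.8,0,0,0,0],[0,0.8,0,0,0,0],[0,0.8,0,0,0,0]]]'

```text
clock: 30.5
tool_pos: [0.4987, -0.0899, 0.2878]
ee_rot: [[-0.077, -0.997, -0.001], [-0.997, 0.077, -0.0], [0.0, 0.001, -1.0]]
contact_force: [-0.4, -0.9, -0.1]
grip_width: 0.0351
grasp_force: 0.0
```

```bash
python3 w.py 16; python3 pic.py top:16; python3 - <<'E'
import sys; sys.argv=['','16']
from m import *
for n in C:
    print(n,'bar',desc(pts(n,.658,-.1,.075,.165,.2)),'hub',desc(pts(n,.658,-.1,.045,.12,.14)))
    print(' b3',desc(pts(n,.6185,.227,.06,.1,.14)),' b1',desc(pts(n,.644,.009,.06,.1,.14)))
a=cv2.imread('pics/side16.png')[90:290,130:370]; cv2.imwrite('pics/c16.png',cv2.resize(a,None,fx=3,fy=3,interpolation=2))
E
```

```text
prong gap 80 0.1728051382622452
gap23 64 0.17243808600923197
[-0.3 -0.2 -0.7] [0.01 0.05 0.03] 175.60303030636368 0.03508990490538081 [ 0.49865346 -0.08987794  0.28786104] [ 0.21  0.06 -0.29 -0.   -1.22 -0.29]
top bar (233, array([ 0.658 , -0.1004,  0.1801]), 'rect', array([ 0.6592, -0.1009]), array([0.0167, 0.1073]), 3.8, 'dir', np.float64(93.7)) hub (174, array([ 0.6546, -0.1011,  0.1262]), 'rect', array([ 0.6594, -0.0998]), array([0.052 , 0.0516]), 2.1, 'dir', np.float64(171.5))
 b3 (5, array([0.6335, 0.179 , 0.1149]), 'rect', array([0.6343, 0.1785]), array([0.0021, 0.0086]), 84.8, 'dir', np.float64(-179.7))  b1 (11, array([0.6416, 0.0042, 0.1204]), 'rect', array([0.6423, 0.008 ]), array([0.004 , 0.0971]), 7.0, 'dir', np.float64(97.3))
side bar (198, array([ 0.6543, -0.0955,  0.176 ]), 'rect', array([ 0.657 , -0.1031]), array([0.0188, 0.1152]), 3.4, 'dir', np.float64(92.7)) hub (176, array([ 0.6528, -0.0953,  0.1254]), 'rect', array([ 0.6575, -0.1016]), array([0.0553, 0.0541]), 4.8, 'dir', np.float64(-140.9))
 b3 (76, array([0.6203, 0.2355, 0.1184]), 'rect', array([0.6215, 0.2273]), array([0.0128, 0.0967]), 7.9, 'dir', np.float64(99.9))  b1 (71, array([0.641 , 0.013 , 0.1182]), 'rect', array([0.6425, 0.0087]), array([0.0104, 0.1009]), 7.2, 'dir', np.float64(97.4))
```

View pics/c16.png

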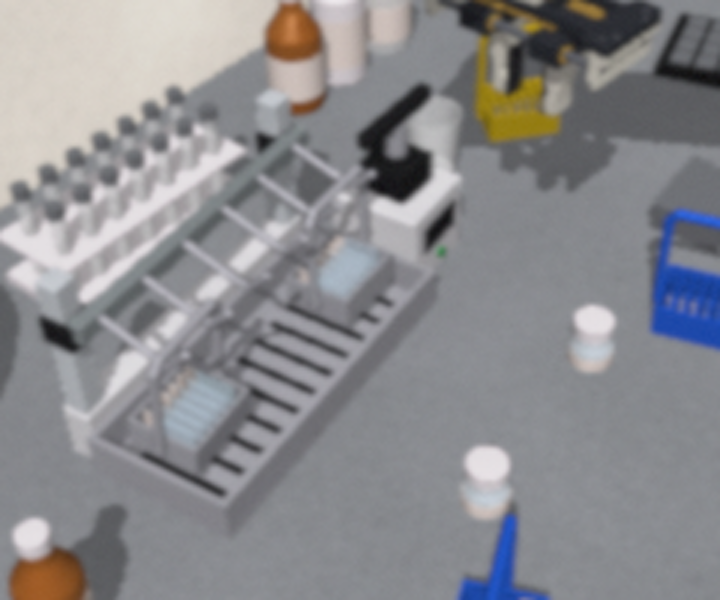

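```bash
python3 pic.py side:17 top:17; python3 - <<'E'
import sys; sys.argv=['','17']
from m import *
for n in C:
  for nm,x,y in(('b3',.6185,.227),('b1',.644,.009)):
    for z in((.03,.06),(.06,.09),(.09,.12),(.12,.142),(.146,.166)): print(n,nm,z,desc(pts(n,x,y,.062,*z)))
E
```

```text
top b3 (0.03, 0.06) (329, array([0.6288, 0.2323, 0.0403]), 'rect', array([0.6296, 0.2342]), array([0.0698, 0.1124]), 10.1, 'dir', np.float64(102.0))
top b3 (0.06, 0.09) (146, array([0.632 , 0.2279, 0.0668]), 'rect', array([0.6309, 0.224 ]), array([0.0701, 0.0917]), 10.7, 'dir', np.float64(107.2))
top b3 (0.09, 0.12) (5, array([0.6285, 0.1978, 0.1043]), 'rect', array([0.6226, 0.2232]), array([0.0036, 0.0927]), 13.1, 'dir', np.float64(101.7))
top b3 (0.12, 0.142) (4, array([0.6218, 0.2247, 0.1285]), 'rect', array([0.6209, 0.2244]), array([0.0041, 0.0968]), 12.5, 'dir', np.float64(101.4))
top b3 (0.146, 0.166) (224, array([0.6307, 0.2275, 0.1583]), 'rect', array([0.6376, 0.2271]), array([0.0734, 0.0949]), 4.3, 'dir', np.float64(96.4))
top b1 (0.03, 0.06) (347, array([0.6426, 0.0028, 0.0373]), 'rect', array([ 0.6456, -0.0009]), array([0.0697, 0.1016]), 7.3, 'dir', np.float64(97.5))
top b1 (0.06, 0.09) (124, array([0.6406, 0.0084, 0.0661]), 'rect', array([0.6448, 0.0099]), array([0.0707, 0.0951]), 7.5, 'dir', np.float64(86.3))
top b1 (0.09, 0.12) (10, array([ 6.423e-01, -1.000e-04,  1.029
[... 1179 characters left out ...]
, 0.0188, 0.0489]), 'rect', array([0.6424, 0.0071]), array([0.0734, 0.1015]), 5.3, 'dir', np.float64(74.4))
side b1 (0.06, 0.09) (346, array([0.6412, 0.0058, 0.0657]), 'rect', array([0.643, 0.008]), array([0.0717, 0.0984]), 9.0, 'dir', np.float64(100.2))
side b1 (0.09, 0.12) (54, array([0.641 , 0.012 , 0.1056]), 'rect', array([0.6423, 0.0087]), array([0.0099, 0.0987]), 6.6, 'dir', np.float64(-83.1))
side b1 (0.12, 0.142) (35, array([0.6407, 0.015 , 0.1285]), 'rect', array([0.6421, 0.0084]), array([0.0094, 0.0962]), 7.2, 'dir', np.float64(97.1))
side b1 (0.146, 0.166) (244, array([0.6536, 0.0128, 0.156 ]), 'rect', array([0.6616, 0.0045]), array([0.0884, 0.106 ]), 3.0, 'dir', np.float64(98.7))
```

Basket A hangs a little askew, probably nudged. I'll let it settle for 2.5 s and measure again.

Call:
arm_command --series '[[[0,0,0,0,0,0],[0,0,0,0,0,0],[0,0,0,0,0,0],[0,0,0,0,0,0],[0,0,0,0,0,0],[0,0,0,0,0,0],[0,0,0,0,0,0],[0,0,0,0,0,0],[0,0,0,0,0,0],[0,0,0,0,0,0],[0,0,0,0,0,0],[0,0,0,0,0,0],[0,0,0,0,0,0],[0,0,0,0,0,0],[0,0,0,0,0,0],[0,0,0,0,0,0],[0,0,0,0,0,0],[0,0,0,0,0,0],[0,0,0,0,0,0],[0,0,0,0,0,0]]]'

```text
clock: 32.37
tool_pos: [0.4984, -0.0898, 0.2884]
ee_rot: [[-0.076, -0.997, 0.0], [-0.997, 0.076, 0.0], [-0.0, -0.0, -1.0]]
contact_force: [-0.3, -0.1, 0.9]
grip_width: 0.0353
grasp_force: 0.0
```

```bash
for k in 11 12 13 14 16; do cp -n top17.npz top$k.npz; done; python3 pic.py side:18 top:18; cat > b.py <<'E'
from m import *
for z in((.06,.09),(.09,.12),(.12,.142)): print(T,z,desc(pts('side',.6185,.227,.062,*z)))
w=C['side'][1]; a=np.radians(6.65); R=np.array([[np.cos(a),-np.sin(a)],[np.sin(a),np.cos(a)]]); q=w[...,:2]@R
# bar between prongs (dryer y .154+-.02)
m=(abs(q[...,1]-.154)<.02)&(w[...,2]>.13)&(w[...,2]<.2)&(abs(q[...,0]-.64)<.045); p=q[m]; print('bar',m.sum(),p.mean(0),w[m][:,2].mean())
E
for k in 5 10 11 12 13 14 16 17 18; do python3 b.py $k; done; python3 - <<'E'
import cv2
a=cv2.imread('pics/side18.png')[180:270,150:290]; cv2.imwrite('pics/c18.png',cv2.resize(a,None,fx=5.5,fy=5.5,interpolation=2))
E
```

```text
5 (0.06, 0.09) (635, array([0.6076, 0.2312, 0.0799]), 'rect', array([0.6172, 0.2265]), array([0.0736, 0.0999]), 6.3, 'dir', np.float64(85.9))
5 (0.09, 0.12) (373, array([0.6156, 0.2232, 0.0955]), 'rect', array([0.6175, 0.2262]), array([0.0716, 0.0995]), 6.6, 'dir', np.float64(99.4))
5 (0.12, 0.142) (51, array([0.6148, 0.2325, 0.1312]), 'rect', array([0.6164, 0.2256]), array([0.0098, 0.0978]), 6.9, 'dir', np.float64(-83.3))
bar 58 [0.63820785 0.15462211] 0.18555192213693789
10 (0.06, 0.09) (635, array([0.6078, 0.2309, 0.0797]), 'rect', array([0.6176, 0.2257]), array([0.0745, 0.0997]), 5.7, 'dir', np.float64(86.4))
10 (0.09, 0.12) (371, array([0.6156, 0.2235, 0.0953]), 'rect', array([0.6178, 0.225 ]), array([0.0717, 0.0986]), 5.5, 'dir', np.float64(99.2))
10 (0.12, 0.142) (51, array([0.6151, 0.2291, 0.1306]), 'rect', array([0.6166, 0.225 ]), array([0.0107, 0.0994]), 7.4, 'dir', np.float64(-83.6))
bar 55 [0.63825104 0.15395778] 0.18563079922570933
11 (0.06, 0.09) (838, array([0.6114, 0.2274, 0.0787]), 'rect', array([0.6175, 0.2254]), array([0.074, 0.097]), 6.2, 'dir', np.float64(97.3))

[... 2520 characters left out ...]
ir', np.float64(-79.9))
17 (0.12, 0.142) (34, array([0.6181, 0.2455, 0.1315]), 'rect', array([0.622 , 0.2277]), array([0.0084, 0.0957]), 10.4, 'dir', np.float64(-79.7))
bar 57 [0.64083557 0.15430161] 0.15680927623727697
18 (0.06, 0.09) (448, array([0.6176, 0.2241, 0.0656]), 'rect', array([0.6196, 0.2246]), array([0.0724, 0.101 ]), 9.8, 'dir', np.float64(102.1))
18 (0.09, 0.12) (67, array([0.6178, 0.2299, 0.1048]), 'rect', array([0.619 , 0.2256]), array([0.0116, 0.0985]), 8.4, 'dir', np.float64(100.0))
18 (0.12, 0.142) (41, array([0.6161, 0.239 , 0.1309]), 'rect', array([0.618 , 0.2268]), array([0.011 , 0.0973]), 9.7, 'dir', np.float64(-80.5))
bar 56 [0.64106902 0.15442425] 0.1567237076423705
```

View pics/c18.png

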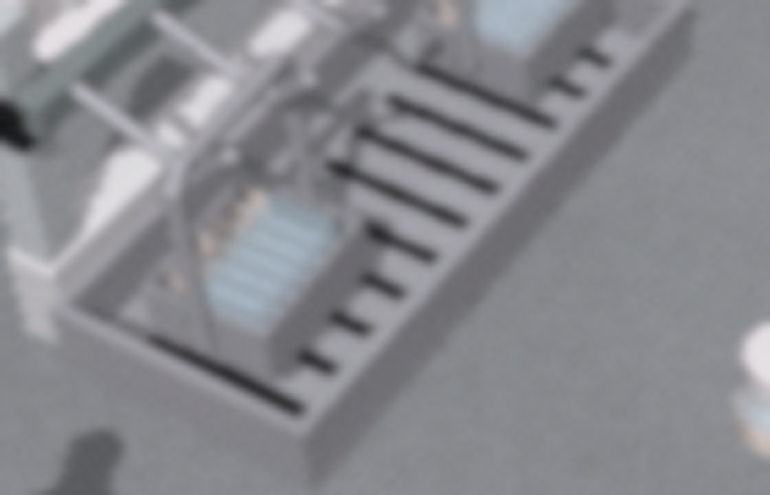

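Basket A's swing has died down to near vertical. Its bar sits on both prongs of hook 3 at the right height, and the arm is clear. Handing in.

```bash
python3 -c "
from cell import sign_off; print(sign_off())"
```

```text
the job is handed in; nothing more can be done
None
```

I hung both baskets on the bench on hooks 1 and 3 (there was no third), pushed the handle home, wound it clockwise to its stop and left it on the shaft; the basket on hook 3 was jolted after I let go but still hung from both prongs when I handed in at about 32 s.

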